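# Clear the rack, sort boat-paint tins by heft and lock the full ones in the carrying rack

### The arm

A 6-joint arm with a two-finger parallel gripper is mounted at the origin on the work surface. World frame = base frame: x ahead of the robot, y to its left, z up, the work surface at z = 0. Lengths are in mm, angles in rad, forces in N, time in s.
With the tool pointing down it reaches from about 350 to 975 mm from the base axis. Payload 7.1 kg.
Tool frame: the origin (TCP) lies at the very end of the fingers, on their centre line; the grasp point (between the pads) lies 19 mm behind it; z points along the fingers, y is the direction in which the jaws open and shut (so a half turn about z gives the same grasp; the last joint's range is limited). The gripper opens to 88 mm and grips with 3 to 60 N. Pads are 20 mm wide; open, the fingers measure 115 mm over their backs; the gripper's body (75 mm by 178 mm) begins 61 mm behind the grasp point.
Start: joints at [1.153, 0.423, 1.63, -0, 1.089, -0.019], TCP at [242.663, 575.951, 222.675] pointing down, gripper open.
Joint ranges: [-3, 3], [-0.9, 2.11], [0.09, 2.58], [-1.31, 4.45], [0.11, 2.69], [-2.54, 2.54]. Speed limits (rad/s): [2.39, 2.39, 3.01, 3.14, 3.14, 3.14].

### API

Orientations are given as a rotation vector (axis times angle).
In Python, from workcell import readout, imaging, close_job gives the robot as it stands.
- The arm moves only by the tool carry_out, never from a script. Its argument "rows" is a list of rows, each a list of 3 entries, a list of its own where there are three numbers: the shift along the tool's x, y, z in m, then the turn, a rotation vector about the tool's x, y, z in rad, then the closure, from 0 (fully open) to 1 (shut). In form: [[[dx, dy, dz], [wx, wy, wz], hand], ...]. A call has 1 to 12 rows; each row shifts and turns the commanded pose from where the row before left it, along the tool's axes as they then stand; what a row does not reach is not made up. A row lasts 1/12 s, in which the tool goes at most 41.7 mm and 7.16 degrees, less where a joint would pass 70% of its speed; a pose out of reach is approached as far as the arm can. A call with a gripper value outside its range is refused whole. The fingers move at their own pace and stop on an object; the grip force is fixed at half the most. Time passes only in rows, so rows that do not move let the fingers close. It gives the time, the measured TCP pose, the force and the opening at its end, in the units of the state.
- readout.get_obs(): the state, without advancing time (a new reading comes with each control period).
- imaging.get_image(name): name is "scene" or "top" or "wrist"; returns the picture (384x512x3 uint8, red, green, blue); there is no depth.
- imaging.camera_params(name): a dict with "fx", "fy", "cx", "cy" (pixels), "rvec" (rotation vector, rad) and "tvec" (3), from world to camera coordinates, as OpenCV has them; the wrist camera has in their place "T_tool_cam" (4x4, takes a point from camera to tool coordinates, whose origin is the TCP and whose axes are the flange's). Camera axes: x right, y down, z forward; pixel columns grow to the right and rows downward; lengths in mm; the calibration is good to about 2 mm. A picture is of the moment at which its call begins: read the wrist's pose just before it. camera_params takes no time and is no camera call.
- close_job(): hands the job in, once; it reports no verdict.
The state is a dict: "t": time; "qpos": joint angles; "qvel": joint speeds; "joint_torque": joint torques, N m; "ee_pos": TCP position; "orientation": TCP orientation; "ft_force": force on the tool from outside, world axes, zero at the start; "moment": the same for the moment, N m; "width": finger opening in mm.
Only numpy, scipy, OpenCV 4.12 (cv2) and the standard library are available. Lean on these libraries where they do the work, as an engineer would, in place of code of your own. Each camera call takes 0.05 s, during which the arm holds its last target.

### The job

Clear the sanding block out of the blue carrying rack and set it sole down on the black rubber mat. Feel by lifting which of the lookalike orange-banded tins on the bench are still full and which are empty: stand every full tin upright on the floor of the rack's tray, and put every empty one inside the green crate. Once all the full tins are in the rack, and not before, lift the rack's yellow retaining bar by its red handle until the pawl catches in the top notch, and let go so that it stays up; leave everything else on the bench where it is.

Things in the scene. Friction and masses are not known exactly. Their poses are not given: they have to be found in the camera images.
- rack: blue carrying rack, fixed: a tray 110 x 280 mm outside (x by y), walls 40 mm high and 5 mm thick, inner floor 5 mm above the bench; room for three tins in a row along y, e.g. at y = -80, 0, +80 mm. Origin at the centre of the tray's underside, z up, x away from the robot at yaw 0. A guide post 85 mm tall stands at x = -67, y = -150 mm
- rack_floor (a point): centre of the top of the rack tray's floor, 5 mm above the bench, axes as the rack
- column_top (a point): top of the rack's square steel column (26 mm wide, 146 mm tall, ratchet teeth on its +x side), at rack x = 30, y = 165 mm
- bar_mid (a point): middle of the yellow retaining bar, 12 mm thick and about 310 mm long, which runs along the rack's y in front of the tray (rack x = -67 mm). Its centre line is 9 mm above the bench at joint value 0. The bar slides up the column with its red handle
- bar (a joint): height of the bar above its lowest position, m. The sprung black pawl holds it at 0.018, 0.036 and 0.054 (top notch); hard stop at 0.062. Below a notch it falls back to the one before. It starts at rest at 0. Lifting takes about 6 N (it weighs 0.5 kg), a few N more as the pawl clicks over a tooth
- bar_handle (a point): middle of the red handle's grip: a round bar 14 mm thick, 50 mm long along the rack's x, a leg down at each end, free on both y sides; at rack x = -30, y = 165 mm, 125 mm above the bench at joint value 0, rising with the bar. Grip it from above with the fingers on its two y sides
- crate: green open scrap crate, fixed: 160 x 270 mm outside (x by y), walls 40 mm high and 6 mm thick, inner floor 6 mm above the bench, room for three standing tins in a row along y (-80, 0, +80 mm); origin at the centre of its underside
- sander: hand sanding block of cork with a wooden grip ridge on top, left lying in the rack's tray; sole 50 x 100 mm (x by y), 22 mm thick, ridge 26 mm wide in x and 90 mm long in y from there up to 62 mm above the sole, 0.2 kg; origin at the centre of the sole, z up
- mat: thin black rubber mat, fixed on the bench: 130 x 170 mm (x by y), 3 mm thick; origin at the centre of its underside
- tin_a: closed tin standing upright, bare metal with an orange band, diameter 60 mm (63 at the lid's rim), height 67 mm; origin at the centre of its underside, z up its axis. All tins look alike: a full one weighs 0.44 to 0.56 kg, an empty one 0.11 to 0.16 kg, told apart only by lifting. Some of the six are absent (None) in a run
- tin_b: closed tin standing upright, bare metal with an orange band, diameter 60 mm (63 at the lid's rim), height 67 mm; origin at the centre of its underside, z up its axis. All tins look alike: a full one weighs 0.44 to 0.56 kg, an empty one 0.11 to 0.16 kg, told apart only by lifting. Some of the six are absent (None) in a run
- tin_c: closed tin standing upright, bare metal with an orange band, diameter 60 mm (63 at the lid's rim), height 67 mm; origin at the centre of its underside, z up its axis. All tins look alike: a full one weighs 0.44 to 0.56 kg, an empty one 0.11 to 0.16 kg, told apart only by lifting. Some of the six are absent (None) in a run
- tin_d: closed tin standing upright, bare metal with an orange band, diameter 60 mm (63 at the lid's rim), height 67 mm; origin at the centre of its underside, z up its axis. All tins look alike: a full one weighs 0.44 to 0.56 kg, an empty one 0.11 to 0.16 kg, told apart only by lifting. Some of the six are absent (None) in a run
- tin_e: closed tin standing upright, bare metal with an orange band, diameter 60 mm (63 at the lid's rim), height 67 mm; origin at the centre of its underside, z up its axis. All tins look alike: a full one weighs 0.44 to 0.56 kg, an empty one 0.11 to 0.16 kg, told apart only by lifting. Some of the six are absent (None) in a run
- tin_f: closed tin standing upright, bare metal with an orange band, diameter 60 mm (63 at the lid's rim), height 67 mm; origin at the centre of its underside, z up its axis. All tins look alike: a full one weighs 0.44 to 0.56 kg, an empty one 0.11 to 0.16 kg, told apart only by lifting. Some of the six are absent (None) in a run
- spray: bystander: blue spray can, 52 mm wide, 170 mm tall
- wrench: bystander: steel wrench 190 mm long, lying
- tape: bystander: yellow roll of tape, 96 mm wide, 30 mm high
- brush: bystander: paint brush 200 mm long, lying
- mug: bystander: blue mug, 80 mm wide, 90 mm tall
- jar: bystander: amber glass jar, 70 mm wide, 100 mm tall

How it is judged (in metres and radians):
On the way, in this order (a step that is already met when the one before it is completed fails the run):
1. every full tin stands in the rack's tray while the bar is still low (x of tin_b in the frame of rack_floor between -0.032 and 0.032 m and y of tin_b in the frame of rack_floor between -0.125 and 0.125 m and z of tin_b in the frame of rack_floor between -0.006 and 0.008 m and angle between each of tin_b, tin_c, tin_f's own z axis and vertical below 0.12 rad and linear speed of each of tin_b, tin_c, tin_f below 0.03 m/s and x of tin_c in the frame of rack_floor between -0.032 and 0.032 m and y of tin_c in the frame of rack_floor between -0.125 and 0.125 m and z of tin_c in the frame of rack_floor between -0.006 and 0.008 m and x of tin_f in the frame of rack_floor between -0.032 and 0.032 m and y of tin_f in the frame of rack_floor between -0.125 and 0.125 m and z of tin_f in the frame of rack_floor between -0.006 and 0.008 m and value of joint bar below 0.03 m), for 0.2 s.
2. the bar is caught in its top notch (value of joint bar between 0.05 and 0.058 m and velocity of joint bar between -0.01 and 0.01 m/s and contact force between the fingers and bar below 0.1 N), for 0.3 s.
At the end, for the whole second after the job is handed in: The block rests sole down on the mat (centre 10 mm inside its edge); every full tin stands upright (7 degrees) on the tray's floor; every empty one is inside the crate, standing or lying, underside centre below 45 mm; the pawl holds the bar in the top notch (50 to 58 mm), let go (x of tin_b in the frame of rack_floor between -0.032 and 0.032 m and y of tin_b in the frame of rack_floor between -0.125 and 0.125 m and z of tin_b in the frame of rack_floor between -0.006 and 0.008 m and angle between each of tin_b, tin_c, tin_f's own z axis and vertical below 0.12 rad and x of tin_c in the frame of rack_floor between -0.032 and 0.032 m and y of tin_c in the frame of rack_floor between -0.125 and 0.125 m and z of tin_c in the frame of rack_floor between -0.006 and 0.008 m and x of tin_f in the frame of rack_floor between -0.032 and 0.032 m and y of tin_f in the frame of rack_floor between -0.125 and 0.125 m and z of tin_f in the frame of rack_floor between -0.006 and 0.008 m and x of tin_a in the frame of crate between -0.075 and 0.075 m and y of tin_a in the frame of crate between -0.13 and 0.13 m and z of tin_a in the frame of crate between -0.005 and 0.045 m and x of tin_d in the frame of crate between -0.075 and 0.075 m and y of tin_d in the frame of crate between -0.13 and 0.13 m and z of tin_d in the frame of crate between -0.005 and 0.045 m and x of tin_e in the frame of crate between -0.075 and 0.075 m and y of tin_e in the frame of crate between -0.13 and 0.13 m and z of tin_e in the frame of crate between -0.005 and 0.045 m and x of sander in the frame of mat between -0.055 and 0.055 m and y of sander in the frame of mat between -0.075 and 0.075 m and z of sander in the frame of mat between -0.003 and 0.009 m and angle between sander's own z axis and vertical below 0.15 rad and value of joint bar between 0.05 and 0.058 m); the robot touches nothing.
It fails at once if a bystander is moved by more than 40 mm (distance of any of spray, wrench, tape, brush, mug, jar from where it was at the start of the episode above 0.04 m).
Of tin_b, tin_c, tin_f only 2 to 3 are there at a start; the rules pass over those that are not, and their reading is None.
Of tin_a, tin_d, tin_e only 2 to 3 are there at a start; the rules pass over those that are not, and their reading is None.
At some moment in a run one of tin_a, tin_b, tin_c, tin_d, tin_e, tin_f may be knocked a few centimetres aside while the robot is not near it.
It also fails if it takes over 210 s, if anything falls off the work surface, if the arm or the gripper's body presses on something with over 40 N, if the wrist force passes 120 N, or if a joint passes its speed limit or range.

## Working session

There is one attempt and no reset: what is moved stays moved. The work goes in short steps, Python scripts to look and compute and a tool call to move; the robot and the scene stay as the last step left them, time stands still between calls to the robot, and variables do not carry over. Pictures are saved under pics/ and viewed, and the job is handed in when it is done.

Besides the shell and the picture viewer there is one more tool, called by a JSON object that holds its "method" and its "body", one argument or row to a line. carry_out: Moves the arm, as the interface text tells. Its arguments: {"type":"object","properties":{"rows":{"type":"array","items":{"type":"array"}}},"required":["rows"]}

```bash
ls; mkdir -p pics
python3 - <<'E'
from workcell import readout, imaging
import cv2
print(readout.get_obs())
for n in ["scene","top","wrist"]:
    print(n,imaging.camera_params(n))
    im=imaging.get_image(n)
    cv2.imwrite(f"pics/{n}0.png",cv2.resize(im[:,:,::-1],(800,600),interpolation=cv2.INTER_CUBIC))
E
```

```text
pics
{'t': 0.0, 'qpos': array([ 1.15298529e+00,  4.23839987e-01,  1.63067418e+00,  8.18619287e-06,
        1.08860936e+00, -1.89892522e-02]), 'qvel': array([ 1.30294994e-03,  5.74823633e-05, -1.01272348e-03, -2.26653441e-03,
       -8.69181909e-04,  3.46533660e-04]), 'joint_torque': array([-1.28651944e-03, -5.44629264e+01, -2.73672098e+01,  6.44226861e-02,
        2.27635325e-02, -1.31089487e-04]), 'ee_pos': array([242.45171913, 575.45758058, 221.90844928]), 'orientation': array([-6.22262727e-01, -3.07900301e+00,  2.34485545e-03]), 'ft_force': array([ 0.0482958 , -0.72143054, -0.32473379]), 'moment': array([-0.02619606, -0.05823538, -0.02244829]), 'width': 88.31854886245567}
scene {'fx': 451.5653093465318, 'fy': 451.5653093465318, 'cx': 260.13702294487445, 'cy': 190.2766646048802, 'rvec': array([ 0.7402131 ,  2.74968403, -0.88839419]), 'tvec': array([ 480.90758212, -170.65913072, 1613.27601523])}
top {'fx': 409.3259249660838, 'fy': 409.3259249660838, 'cx': 260.3345797874302, 'cy': 196.26155213265847, 'rvec': array([ 2.16825391, -2.20359311,  0.0703297 ]), 'tvec': array([  25.10345571,  599.07831676, 1530.39635004])}
wrist {'fx': 310.78535486949426, 'fy': 310.78535486949426, 'cx': 259.21268454287735, 'cy': 194.73845337239297, 'T_tool_cam': array([[ 1.50139196e-04, -9.59479617e-01, -2.81778000e-01,
         7.67012607e+01],
       [ 9.99999985e-01,  1.20870593e-04,  1.21252629e-04,
        -1.91879489e-01],
       [-8.22807518e-05, -2.81778014e-01,  9.59479621e-01,
        -1.62271786e+02],
       [ 0.00000000e+00,  0.00000000e+00,  0.00000000e+00,
         1.00000000e+00]])}
```

View pics/top0.png

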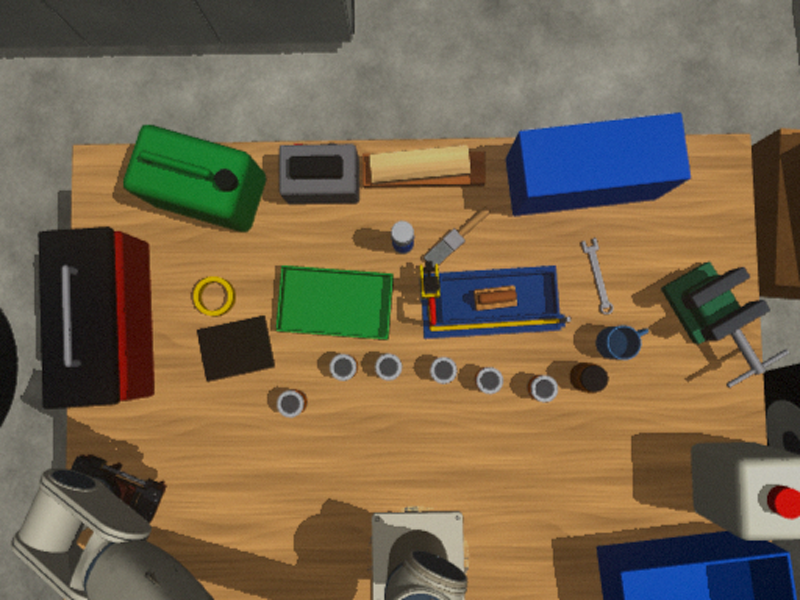

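View pics/scene0.png

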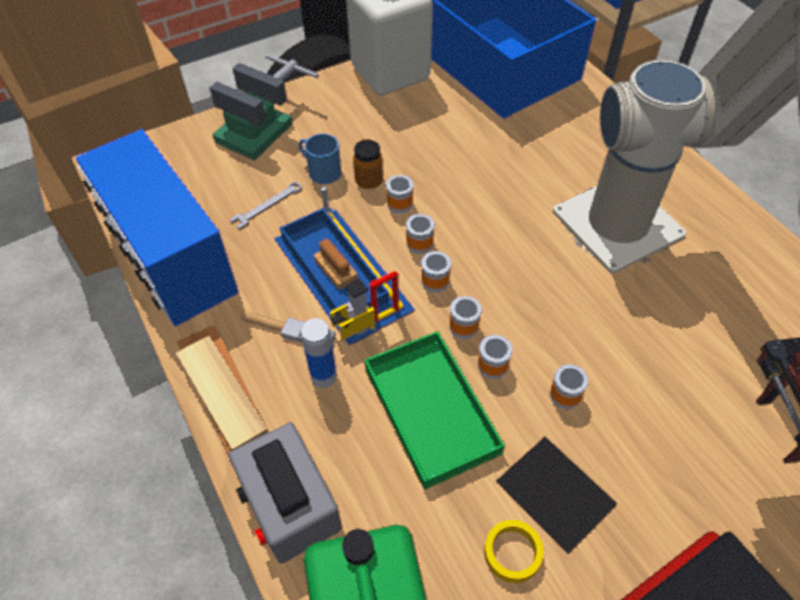

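View pics/wrist0.png

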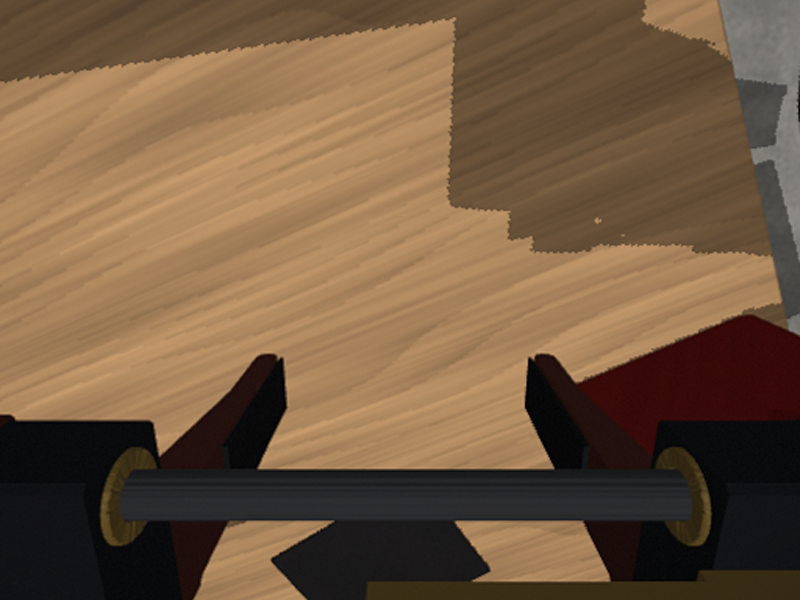

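Top: tins at about (290,403),(343,367),(389,367),(443,370),(489,380),(543,388). Crate is left of centre, the rack centre-right, the mat at left, and the jar sits next to the last tin. I'll enlarge the crops.

```bash
cat > h.py <<'E'
import numpy as np, cv2
from workcell import readout, imaging
from scipy.spatial.transform import Rotation as R
def cam(n):
    p=imaging.camera_params(n); K=np.array([[p['fx'],0,p['cx']],[0,p['fy'],p['cy']],[0,0,1]])
    if 'rvec' in p: return K,cv2.Rodrigues(p['rvec'])[0],np.array(p['tvec'])
    o=readout.get_obs(); T=np.eye(4);T[:3,:3]=R.from_rotvec(o['orientation']).as_matrix();T[:3,3]=o['ee_pos']
    M=np.linalg.inv(T@np.array(p['T_tool_cam'])); return K,M[:3,:3],M[:3,3]
def back(c,uv,z):
    K,Rm,t=c; d=Rm.T@np.linalg.solve(K,np.array([uv[0],uv[1],1.])); o=-Rm.T@t
    return o+d*(z-o[2])/d[2]
def proj(c,X):
    K,Rm,t=c; q=K@(Rm@np.array(X,float)+t); return q[:2]/q[2]
def crop(n,x0,y0,w,h,s,name,im=None):
    if im is None: im=imaging.get_image(n)
    v=cv2.resize(im[y0:y0+h,x0:x0+w,::-1],None,fx=s,fy=s,interpolation=cv2.INTER_CUBIC)
    for k in range(0,w,20): cv2.putText(v,str(x0+k),(k*s,8),0,.3,(255,255,255),1); cv2.line(v,(k*s,10),(k*s,16),(255,255,255),1)
    for k in range(0,h,20): cv2.putText(v,str(y0+k),(0,k*s+4),0,.3,(255,255,255),1)
    cv2.imwrite(f"pics/{name}.png",v)
E
python3 - <<'E'
from h import *
im=imaging.get_image("top")
crop("top",120,160,130,100,6,"topA",im)
crop("top",245,130,170,130,5,"topB",im) if 0 else crop("top",255,155,133,100,6,"topB",im)
E
```

```text
(no output)
```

View pics/topA.png

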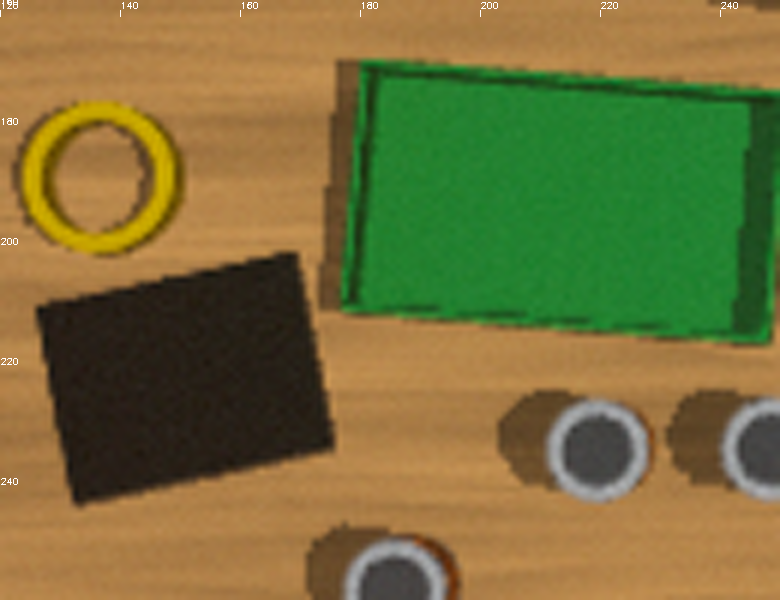

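View pics/topB.png

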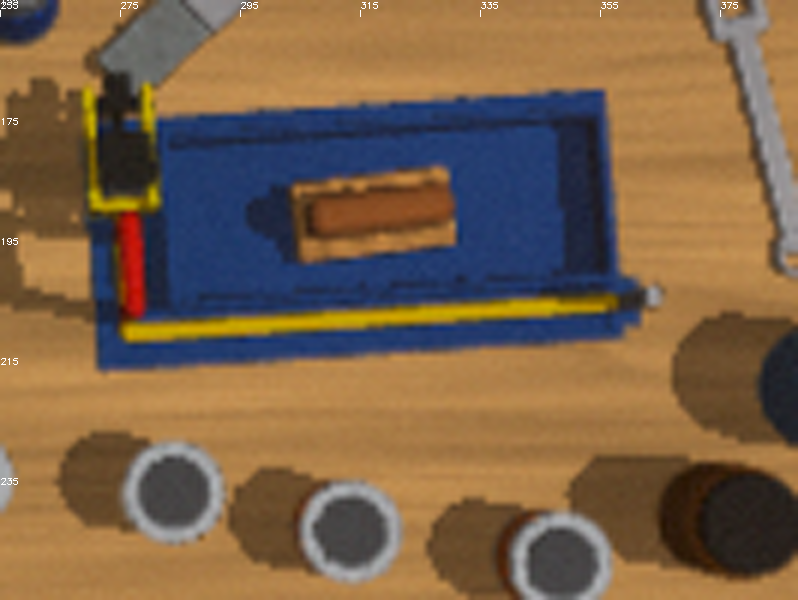

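```bash
cat > loc.py <<'E'
from h import *
from scipy.optimize import least_squares
c=cam("top")
A=lambda x,y:np.array([x/6+120,y/6+160]); B=lambda x,y:np.array([x/6+255,y/6+155])
for n,p in dict(t1=A(397,590),t2=A(598,451),t3=A(769,448),t4=B(173,492),t5=B(351,531),t6=B(560,562)).items(): print(n,back(c,p,67).round(1))
print('jar',back(c,B(752,521),100).round(1))
def fit(obs,g):
    def f(q):
        r=[]
        for (X,uv) in obs:
            cs,sn=np.cos(q[2]),np.sin(q[2]); W=[q[0]+cs*X[0]-sn*X[1],q[1]+sn*X[0]+cs*X[1],X[2]]
            r+=list(proj(c,W)-uv)
        return r
    s=least_squares(f,g,x_scale=[10,10,.01]); return s.x.round(4), s.fun.reshape(-1,2).round(1).tolist()
g=back(c,B(380,200),5)
print('rack',fit([((55,-140,40),B(603,92)),((-67,-150,85),B(653,295)),((-30,165,125),B(131,262)),],[g[0],g[1],0]))
print('crate',fit([((80,135,40),A(363,62)),((-80,135,40),A(343,312)),((-80,-135,40),A(770,344))],[600,100,0]))
print('mat',fit([((65,85,3),A(37,307)),((65,-85,3),A(297,253)),((-65,-85,3),A(334,449)),((-65,85,3),A(77,505))],[500,300,0]))
e=[back(c,B(309,218),67),back(c,B(453,196),67)]; print('sander',e,(e[0]+e[1])/2)
for n,z,p in [('solecorner',27,B(292,185)),('',27,B(300,262)),('',27,B(456,243)),('',27,B(448,167))]: print(n,back(c,p,z).round(1))
E
python3 loc.py
```

```text
t1 [374.3 288.8  67. ]
t2 [456.3 166.1  67. ]
t3 [456.5  62.   67. ]
t4 [445.9 -68.   67. ]
t5 [ 420.6 -175.6   67. ]
t6 [ 399.9 -301.8   67. ]
jar [ 424.4 -409.6  100. ]
rack (array([ 6.224925e+02, -2.059934e+02,  5.610000e-02]), [[-0.1, 1.2], [0.1, -1.0], [0.0, -0.1]])
crate (array([ 6.109864e+02,  1.867845e+02, -8.730000e-02]), [[-0.1, -0.5], [-0.4, 0.3], [0.6, 0.1]])
mat (array([5.049589e+02, 4.341450e+02, 1.941000e-01]), [[-0.2, -0.1], [0.1, -0.4], [0.5, 0.3], [-0.4, 0.3]])
sander [array([ 611.64501048, -154.60620163,   67.        ]), array([ 623.72376623, -243.11338703,   67.        ])] [ 617.68438835 -198.85979433   67.        ]
solecorner [ 635.7 -148.8   27. ]
 [ 587.1 -152.7   27. ]
 [ 597.5 -251.    27. ]
 [ 645.5 -247.3   27. ]
```

```bash
cat > plan.py <<'E'
# usage: plan.py x y z angle(jaw y-axis world) -> turn about tool z needed, shift in tool axes (m) after the turn
import sys
from h import *
x,y,z,a=map(float,sys.argv[1:5])
o=readout.get_obs(); M=R.from_rotvec(o['orientation']).as_matrix()
cur=np.arctan2(M[1,1],M[0,1])
tx=np.array([-np.sin(a),np.cos(a),0]);ty=np.array([np.cos(a),np.sin(a),0]);tz=np.array([0,0,-1.])
d=(np.array([x,y,z])-o['ee_pos'])/1000; L=np.linalg.norm(d[:2])
s=np.array([d@tx,d@ty,d@tz])
print('t %.2f pos'%o['t'],o['ee_pos'].round(1),'ang %.3f tilt'%cur,(M[:,2]).round(3),'w %.1f F'%o['width'],o['ft_force'].round(2))
t=-(a-cur); n=int(np.ceil(L/.0415)) or 1; nt=int(np.ceil(abs(t)/.124)) or 1
print('turn z %.4f = %d x %.4f'%(t,nt,t/nt),'shift',s.round(4),'xy in %d rows:'%n,(s[:2]/n).round(5))
E
python3 plan.py 616.5 -200 222 0.11
python3 - <<'E'
from h import *
c=cam("top")
print(back(c,(402*.64,230*.64),170),'spray', back(c,(620*.64,342*.64),90),'mug',back(c,(213*.64,296*.64),15),'tape')
Rr=np.array([622.5,-206]);a=.056
for q in [(0,-83),(0,0),(0,83),(-30,165),(30,165)]: print(q,Rr+[np.cos(a)*q[0]-np.sin(a)*q[1],np.sin(a)*q[0]+np.cos(a)*q[1]])
a=-.087
for q in [(0,-75),(0,0),(0,75)]: print('cr',q,np.array([611,186.8])+[np.cos(a)*q[0]-np.sin(a)*q[1],np.sin(a)*q[0]+np.cos(a)*q[1]])
E
```

```text
t 0.20 pos [242.5 575.7 222.2] ang 1.172 tilt [-0.    -0.001 -1.   ] w 88.2 F [-0.29 -0.78 -0.33]
turn z 1.0620 = 9 x 0.1180 shift [-8.120e-01  2.866e-01  2.000e-04] xy in 21 rows: [-0.03867  0.01365]
[759.07488562  22.89876605 170.        ] spray [ 505.1274083 -474.5871224   90.       ] mug [633.47253602 487.26615871  15.        ] tape
(0, -83) [ 627.14557103 -288.86989001]
(0, 0) [ 622.5 -206. ]
(0, 83) [ 617.85442897 -123.13010999]
(-30, 165) [583.31185639 -42.93777445]
(30, 165) [643.21780097 -39.57953034]
cr (0, -75) [604.48322817 112.08365851]
cr (0, 0) [611.  186.8]
cr (0, 75) [617.51677183 261.51634149]
```

{"method": "carry_out", "body": {
  "rows": [
    [[0,0,0],[0,0,0.118],0],
    [[0,0,0],[0,0,0.118],0],
    [[0,0,0],[0,0,0.118],0],
    [[0,0,0],[0,0,0.118],0],
    [[0,0,0],[0,0,0.118],0],
    [[0,0,0],[0,0,0.118],0],
    [[0,0,0],[0,0,0.118],0],
    [[0,0,0],[0,0,0.118],0],
    [[0,0,0],[0,0,0.118],0],
    [[-0.0387,0.0136,0],[0,0,0],0],
    [[-0.0387,0.0136,0],[0,0,0],0],
    [[-0.0387,0.0136,0],[0,0,0],0]
  ]
}}

```text
t: 1.2
ee_pos: [295.9, 463.9, 222.3]
orientation: [2.094, 2.342, -0.001]
ft_force: [0.8, -0.6, 0.6]
width: 88.3
```

{"method": "carry_out", "body": {
  "rows": [
    [[-0.0387,0.0136,0],[0,0,0],0.43],
    [[-0.0387,0.0136,0],[0,0,0],0.43],
    [[-0.0387,0.0136,0],[0,0,0],0.43],
    [[-0.0387,0.0136,0],[0,0,0],0.43],
    [[-0.0387,0.0136,0],[0,0,0],0.43],
    [[-0.0387,0.0136,0],[0,0,0],0.43],
    [[-0.0387,0.0136,0],[0,0,0],0.43],
    [[-0.0387,0.0136,0],[0,0,0],0.43],
    [[-0.0387,0.0136,0],[0,0,0],0.43],
    [[-0.0387,0.0136,0],[0,0,0],0.43],
    [[-0.0387,0.0136,0],[0,0,0],0.43],
    [[-0.0387,0.0136,0],[0,0,0],0.43]
  ]
}}

```text
t: 2.2
ee_pos: [509.6, 19.2, 222.8]
orientation: [2.096, 2.34, 0.0]
ft_force: [0.8, 0.7, 0.3]
width: 49.9
```

```bash
python3 plan.py 616.5 -200 120 0.11
```

```text
t 2.20 pos [509.6  19.2 222.8] ang 0.110 tilt [ 0.  0. -1.] w 49.9 F [0.79 0.67 0.34]
turn z -0.0002 = 1 x -0.0002 shift [-0.2297  0.0822  0.1028] xy in 6 rows: [-0.03828  0.0137 ]
```

{"method": "carry_out", "body": {
  "rows": [
    [[-0.0383,0.0137,0],[0,0,0],0.43],
    [[-0.0383,0.0137,0],[0,0,0],0.43],
    [[-0.0383,0.0137,0],[0,0,0],0.43],
    [[-0.0383,0.0137,0],[0,0,0],0.43],
    [[-0.0383,0.0137,0],[0,0,0],0.43],
    [[-0.0383,0.0137,0],[0,0,0],0.43],
    [[0,0,0.035],[0,0,0],0.43],
    [[0,0,0.035],[0,0,0],0.43],
    [[0,0,0],[0,0,0],0.43],
    [[0,0,0],[0,0,0],0.43]
  ]
}}

```text
t: 3.03
ee_pos: [614.4, -197.6, 150.9]
orientation: [-2.093, -2.336, 0.003]
ft_force: [1.0, 0.9, 0.4]
width: 50.2
```

```bash
python3 plan.py 616.5 -200 35 0.11
python3 - <<'E'
from h import *
c=cam("wrist"); im=imaging.get_image("wrist")
v=im[:,:,::-1].copy()
# predicted sander ridge top corners
for sx,sy in [(13,45),(13,-45),(-13,45),(-13,-45)]:
    a=.11; W=[616.5+np.cos(a)*sx-np.sin(a)*sy,-200+np.sin(a)*sx+np.cos(a)*sy,67]
    p=proj(c,W); print(p); cv2.circle(v,tuple(int(k) for k in p),2,(0,255,0),-1)
cv2.imwrite("pics/w1.png",cv2.resize(v,(800,600)))
E
```

```text
t 3.03 pos [ 614.4 -197.6  150.9] ang 0.110 tilt [-0.005  0.002 -1.   ] w 50.2 F [0.97 0.85 0.43]
turn z -0.0002 = 1 x -0.0002 shift [-0.0026  0.0018  0.1159] xy in 1 rows: [-0.00262  0.00178]
[277.83155132 149.10820486]
[276.11267917 252.42539129]
[244.98593995 149.09477495]
[246.30763422 252.3815456 ]
```

View pics/w1.png

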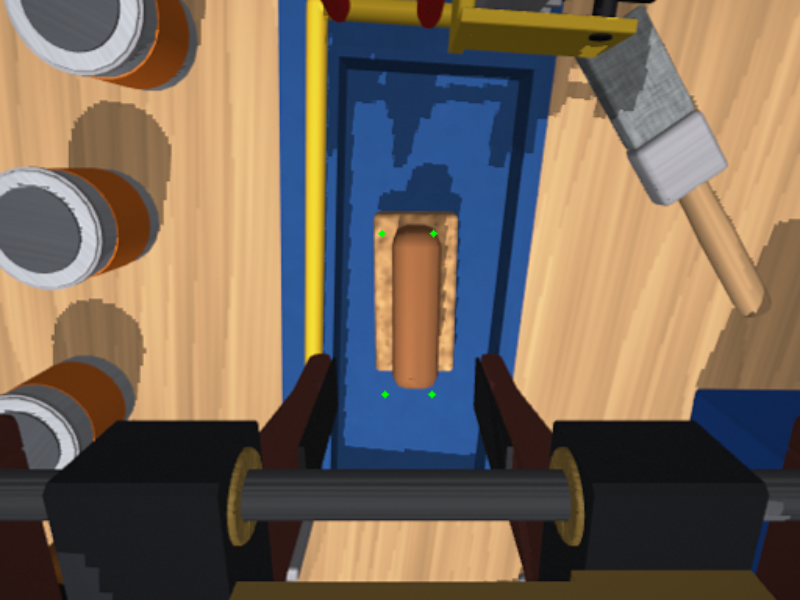

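{"method": "carry_out", "body": {
  "rows": [
    [[0,0.005,0.03],[0,0,0],0.43],
    [[0,0,0.03],[0,0,0],0.43],
    [[0,0,0.03],[0,0,0],0.43],
    [[0,0,0.025],[0,0,0],0.43],
    [[0,0,0],[0,0,0],0.43],
    [[0,0,0],[0,0,0],0.9],
    [[0,0,0],[0,0,0],0.9],
    [[0,0,0],[0,0,0],0.9],
    [[0,0,0],[0,0,0],0.9]
  ]
}}

```text
t: 3.83
ee_pos: [622.0, -197.9, 40.2]
orientation: [2.094, 2.339, 0.001]
ft_force: [-3.6, -0.4, 3.2]
width: 27.0
```

```bash
python3 plan.py 505 434 150 0.11
```

```text
t 3.83 pos [ 622.  -197.9   40.2] ang 0.110 tilt [ 0.002 -0.001 -1.   ] w 27.0 F [-3.56 -0.43  3.22]
turn z 0.0003 = 1 x 0.0003 shift [ 0.6409 -0.0469 -0.1098] xy in 16 rows: [ 0.04006 -0.00293]
```

{"method": "carry_out", "body": {
  "rows": [
    [[0,0,-0.03],[0,0,0],0.9],
    [[0,0,-0.036],[0,0,0],0.9],
    [[0,0,-0.036],[0,0,0],0.9],
    [[0,0,-0.036],[0,0,0],0.9],
    [[0,0,-0.036],[0,0,0],0.9],
    [[0.04,-0.003,0],[0,0,0],0.9],
    [[0.04,-0.003,0],[0,0,0],0.9],
    [[0.04,-0.003,0],[0,0,0],0.9],
    [[0.04,-0.003,0],[0,0,0],0.9],
    [[0.04,-0.003,0],[0,0,0],0.9],
    [[0.04,-0.003,0],[0,0,0],0.9],
    [[0.04,-0.003,0],[0,0,0],0.9]
  ]
}}

```text
t: 4.83
ee_pos: [568.9, 80.3, 212.9]
orientation: [2.096, 2.339, 0.002]
ft_force: [1.6, 0.6, -1.3]
width: 25.9
```

{"method": "carry_out", "body": {
  "rows": [
    [[0.04,-0.003,0],[0,0,0],0.9],
    [[0.04,-0.003,0],[0,0,0],0.9],
    [[0.04,-0.003,0],[0,0,0],0.9],
    [[0.04,-0.003,0],[0,0,0],0.9],
    [[0.04,-0.003,0],[0,0,0],0.9],
    [[0.04,-0.003,0],[0,0,0],0.9],
    [[0.04,-0.003,0],[0,0,0],0.9],
    [[0.04,-0.003,0],[0,0,0],0.9],
    [[0.04,-0.003,0],[0,0,0],0.9],
    [[0,0,0.03],[0,0,0],0.9],
    [[0,0,0.03],[0,0,0],0.9],
    [[0,0,0],[0,0,0],0.9]
  ]
}}

```text
t: 5.83
ee_pos: [499.7, 431.9, 146.9]
orientation: [-2.093, -2.341, 0.013]
ft_force: [-0.5, -1.2, -2.5]
width: 26.1
```

```bash
python3 plan.py 505 434 38 0.11
python3 - <<'E'
from h import *
cv2.imwrite("pics/w2.png",cv2.resize(imaging.get_image("wrist")[:,:,::-1],(640,480)))
cv2.imwrite("pics/s2.png",cv2.resize(imaging.get_image("scene")[:,:,::-1],(800,600)))
E
```

```text
t 5.83 pos [499.7 431.9 146.9] ang 0.112 tilt [-0.006 -0.005 -1.   ] w 26.1 F [-0.47 -1.22 -2.54]
turn z 0.0017 = 1 x 0.0017 shift [0.0015 0.0055 0.1089] xy in 1 rows: [0.00148 0.00553]
```

View pics/s2.png

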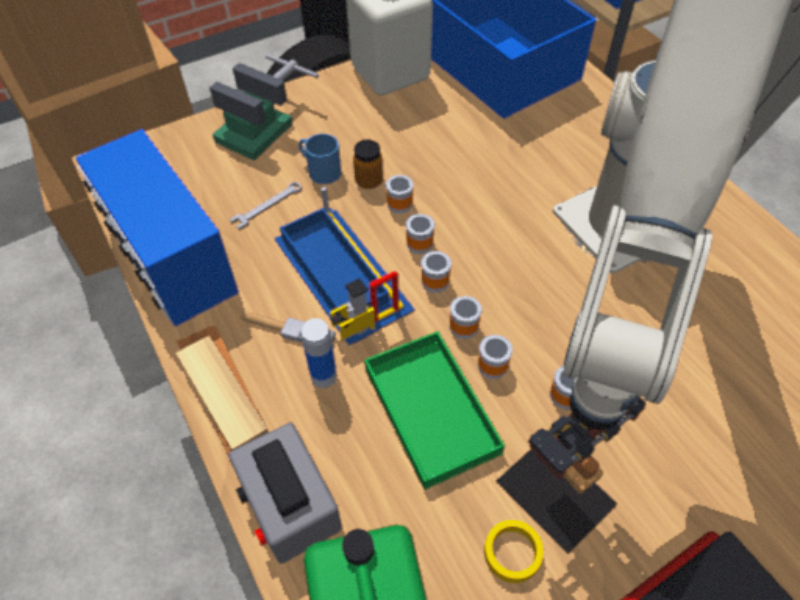

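The rack is empty and the block is held above the mat (about 565,480). Lowering it now.

{"method": "carry_out", "body": {
  "rows": [
    [[0,0.005,0.03],[0,0,0],0.9],
    [[0,0,0.03],[0,0,0],0.9],
    [[0,0,0.025],[0,0,0],0.9],
    [[0,0,0.015],[0,0,0],0.9],
    [[0,0,0.005],[0,0,0],0.9],
    [[0,0,0.002],[0,0,0],0.9],
    [[0,0,0],[0,0,0],0.9]
  ]
}}

```text
t: 6.52
ee_pos: [509.1, 434.5, 46.2]
orientation: [2.096, 2.34, 0.003]
ft_force: [-0.7, 0.3, -1.5]
width: 25.8
```

{"method": "carry_out", "body": {
  "rows": [
    [[0,0,0],[0,0,0],0.9],
    [[0,0,0.002],[0,0,0],0.9],
    [[0,0,0.002],[0,0,0],0.9],
    [[0,0,0],[0,0,0],0.9]
  ]
}}

```text
t: 6.85
ee_pos: [508.1, 434.1, 41.0]
orientation: [2.096, 2.34, 0.001]
ft_force: [-0.7, -0.6, -2.2]
width: 26.1
```

{"method": "carry_out", "body": {
  "rows": [
    [[0,0,0.002],[0,0,0],0.9],
    [[0,0,0.002],[0,0,0],0.9],
    [[0,0,0],[0,0,0],0.9],
    [[0,0,0],[0,0,0],0.9]
  ]
}}

```text
t: 7.18
ee_pos: [508.4, 434.2, 38.2]
orientation: [2.096, 2.34, 0.001]
ft_force: [-2.8, -2.6, 10.6]
width: 25.3
```

{"method": "carry_out", "body": {
  "rows": [
    [[0,0,0],[0,0,0],0.35],
    [[0,0,0],[0,0,0],0.35],
    [[0,0,0],[0,0,0],0.2],
    [[0,0,-0.03],[0,0,0],0],
    [[0,0,-0.036],[0,0,0],0],
    [[0,0,-0.036],[0,0,0],0],
    [[0,0,-0.036],[0,0,0],0],
    [[0,0,0],[0,0,0],0],
    [[0,0,0],[0,0,0],0]
  ]
}}

```text
t: 7.93
ee_pos: [509.3, 435.0, 177.2]
orientation: [2.095, 2.34, 0.008]
ft_force: [-0.7, 0.6, 0.4]
width: 82.4
```

```bash
python3 plan.py 374 289 175 0.11
python3 - <<'E'
from h import *
cv2.imwrite("pics/w3.png",cv2.resize(imaging.get_image("wrist")[:,:,::-1],(640,480)))
crop("top",120,180,240,110,3,"top3")
E
```

```text
t 7.93 pos [509.3 435.  177.2] ang 0.110 tilt [ 0.004  0.003 -1.   ] w 82.4 F [-0.66  0.65  0.38]
turn z 0.0000 = 1 x 0.0000 shift [-0.1302 -0.1505  0.0022] xy in 5 rows: [-0.02605 -0.0301 ]
```

View pics/w3.png

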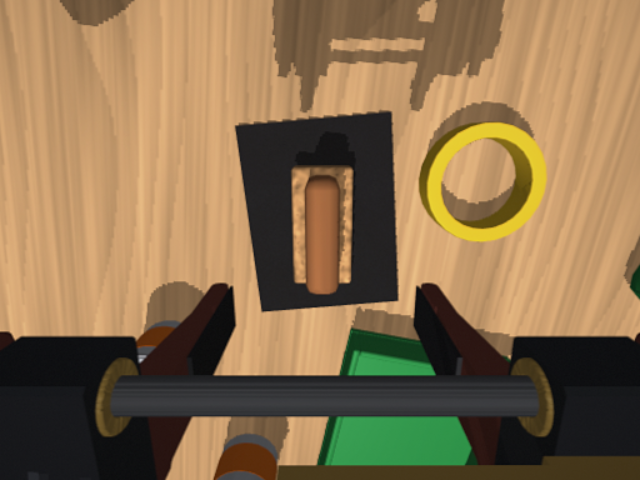

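View pics/top3.png

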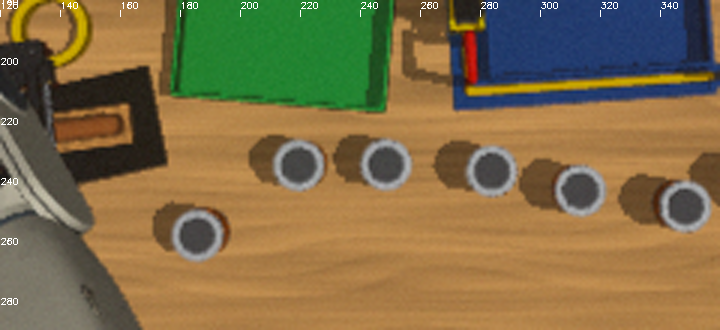

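{"method": "carry_out", "body": {
  "rows": [
    [[-0.026,-0.0301,0],[0,0,0],0],
    [[-0.026,-0.0301,0],[0,0,0],0],
    [[-0.026,-0.0301,0],[0,0,0],0],
    [[-0.026,-0.0301,0],[0,0,0],0],
    [[-0.026,-0.0301,0],[0,0,0],0],
    [[0,0,0.02],[0,0,0],0],
    [[0,0,0.03],[0,0,0],0],
    [[0,0,0.02],[0,0,0],0],
    [[0,0,0],[0,0,0],0]
  ]
}}

```text
t: 8.78
ee_pos: [369.4, 285.6, 100.3]
orientation: [-2.095, -2.339, 0.014]
ft_force: [-0.7, 0.3, -0.1]
width: 87.9
```

```bash
python3 plan.py 374 289 15 0.11
```

```text
t 8.78 pos [369.4 285.6 100.3] ang 0.110 tilt [-0.008 -0.006 -1.   ] w 87.9 F [-0.7   0.29 -0.06]
turn z -0.0002 = 1 x -0.0002 shift [0.0028 0.0049 0.0853] xy in 1 rows: [0.00283 0.00492]
```

{"method": "carry_out", "body": {
  "rows": [
    [[0,0.002,0.02],[0,0,0],0],
    [[0,0,0.03],[0,0,0],0],
    [[0,0,0.025],[0,0,0],0],
    [[0,0,0.008],[0,0,0],0],
    [[0,0,0],[0,0,0],0],
    [[0,0,0],[0,0,0],0.6],
    [[0,0,0],[0,0,0],0.6],
    [[0,0,0],[0,0,0],0.6],
    [[0,0,0],[0,0,0],0.6]
  ]
}}

```text
t: 9.53
ee_pos: [375.4, 288.9, 22.9]
orientation: [2.096, 2.34, 0.003]
ft_force: [-0.7, -0.1, 0.2]
width: 65.0
```

{"method": "carry_out", "body": {
  "rows": [
    [[0,0,-0.02],[0,0,0],0.6],
    [[0,0,-0.02],[0,0,0],0.6],
    [[0,0,-0.02],[0,0,0],0.6],
    [[0,0,0],[0,0,0],0.6],
    [[0,0,0],[0,0,0],0.6],
    [[0,0,0],[0,0,0],0.6],
    [[0,0,0],[0,0,0],0.6],
    [[0,0,0],[0,0,0],0.6],
    [[0,0,0],[0,0,0],0.6]
  ]
}}

```text
t: 10.28
ee_pos: [374.3, 288.1, 80.9]
orientation: [-2.096, -2.34, 0.002]
ft_force: [0.3, -0.1, -0.8]
width: 59.6
```

```bash
python3 plan.py 617.5 262 100 0; python3 plan.py 627 -289 150 1.627
```

```text
t 10.28 pos [374.3 288.1  80.9] ang 0.110 tilt [-0.001 -0.001 -1.   ] w 59.6 F [ 0.32 -0.07 -0.77]
turn z 0.1100 = 1 x 0.1100 shift [-0.0261  0.2432 -0.0191] xy in 6 rows: [-0.00434  0.04054]
t 10.28 pos [374.3 288.1  80.9] ang 0.110 tilt [-0.001 -0.001 -1.   ] w 59.6 F [ 0.32 -0.07 -0.77]
turn z -1.5170 = 13 x -0.1167 shift [-0.2199 -0.5904 -0.0691] xy in 16 rows: [-0.01374 -0.0369 ]
```

Empty (-0.8 N). Next: into the crate.

{"method": "carry_out", "body": {
  "rows": [
    [[0,0,-0.03],[0,0,0],0.6],
    [[-0.0088,0.0398,0],[0,0,0],0.6],
    [[-0.0088,0.0398,0],[0,0,0],0.6],
    [[-0.0088,0.0398,0],[0,0,0],0.6],
    [[-0.0088,0.0398,0],[0,0,0],0.6],
    [[-0.0088,0.0398,0],[0,0,0],0.6],
    [[-0.0088,0.0398,0],[0,0,0],0.6],
    [[0,0,0.03],[0,0,0],0.6],
    [[0,0,0.02],[0,0,0],0.6],
    [[0,0,0.02],[0,0,0],0.6],
    [[0,0,0],[0,0,0],0.6],
    [[0,0,0],[0,0,0],0.6]
  ]
}}

```text
t: 11.28
ee_pos: [616.9, 261.6, 39.9]
orientation: [-2.095, -2.339, 0.005]
ft_force: [0.0, -0.7, -2.7]
width: 59.6
```

```bash
python3 plan.py 617.5 262 26 0.11
python3 - <<'E'
from h import *
cv2.imwrite("pics/w4.png",cv2.resize(imaging.get_image("wrist")[:,:,::-1],(640,480)))
E
```

```text
t 11.28 pos [616.9 261.6  39.9] ang 0.110 tilt [-0.003 -0.001 -1.   ] w 59.6 F [ 0.   -0.66 -2.66]
turn z -0.0002 = 1 x -0.0002 shift [0.0003 0.0007 0.0139] xy in 1 rows: [0.00028 0.00068]
```

View pics/w4.png

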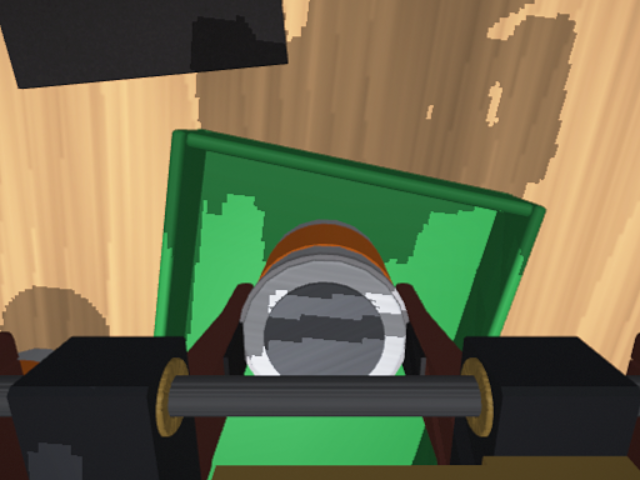

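{"method": "carry_out", "body": {
  "rows": [
    [[0,0,0.005],[0,0,0],0.6],
    [[0,0,0.005],[0,0,0],0.6],
    [[0,0,0.002],[0,0,0],0.6],
    [[0,0,0],[0,0,0],0.6],
    [[0,0,0],[0,0,0],0.6]
  ]
}}

```text
t: 11.75
ee_pos: [618.9, 262.7, 34.7]
orientation: [2.095, 2.34, 0.004]
ft_force: [-8.9, -2.7, 30.9]
width: 59.6
```

{"method": "carry_out", "body": {
  "rows": [
    [[0,0,-0.006],[0,0,0],0.6],
    [[0,0,0],[0,0,0],0.2],
    [[0,0,0],[0,0,0],0.2],
    [[0,0,0],[0,0,0],0.2],
    [[0,0,-0.03],[0,0,0],0.1],
    [[0,0,-0.036],[0,0,0],0],
    [[0,0,-0.036],[0,0,0],0],
    [[0,0,0],[0,0,0],0],
    [[0,0,0],[0,0,0],0]
  ]
}}

```text
t: 12.5
ee_pos: [619.3, 262.7, 139.7]
orientation: [2.095, 2.339, 0.006]
ft_force: [-0.4, -0.0, 0.4]
width: 88.0
```

```bash
python3 plan.py 456.3 166 140 0.11
python3 - <<'E'
from h import *
cv2.imwrite("pics/w5.png",cv2.resize(imaging.get_image("wrist")[:,:,::-1],(640,480)))
crop("top",150,160,230,110,3,"top5")
E
```

```text
t 12.50 pos [619.3 262.7 139.7] ang 0.110 tilt [ 0.004  0.002 -1.   ] w 88.0 F [-0.41 -0.03  0.36]
turn z -0.0000 = 1 x -0.0000 shift [-0.0783 -0.1726 -0.0003] xy in 5 rows: [-0.01565 -0.03452]
```

View pics/w5.png

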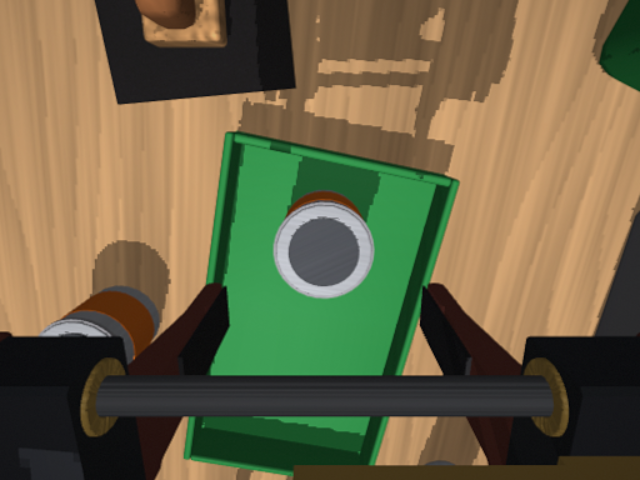

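View pics/top5.png

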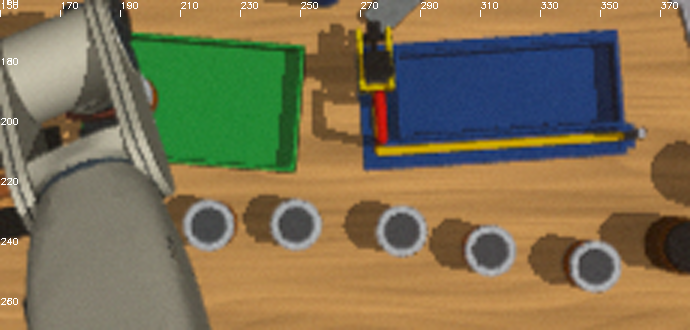

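{"method": "carry_out", "body": {
  "rows": [
    [[-0.0157,-0.0345,0],[0,0,0],0],
    [[-0.0157,-0.0345,0],[0,0,0],0],
    [[-0.0157,-0.0345,0],[0,0,0],0],
    [[-0.0157,-0.0345,0],[0,0,0],0],
    [[-0.0157,-0.0345,0],[0,0,0],0],
    [[0,0,0.03],[0,0,0],0],
    [[0,0,0],[0,0,0],0],
    [[0,0,0],[0,0,0],0]
  ]
}}

```text
t: 13.27
ee_pos: [453.7, 164.7, 106.0]
orientation: [-2.095, -2.338, 0.006]
ft_force: [0.1, -0.7, 0.5]
width: 87.6
```

```bash
python3 plan.py 456.3 166 15 0.11
```

```text
t 13.27 pos [453.7 164.7 106. ] ang 0.110 tilt [-0.004 -0.001 -1.   ] w 87.6 F [ 0.11 -0.71  0.48]
turn z -0.0002 = 1 x -0.0002 shift [0.001  0.0028 0.091 ] xy in 1 rows: [0.00104 0.00277]
```

{"method": "carry_out", "body": {
  "rows": [
    [[0,0.002,0.03],[0,0,0],0],
    [[0,0,0.03],[0,0,0],0],
    [[0,0,0.02],[0,0,0],0],
    [[0,0,0.012],[0,0,0],0],
    [[0,0,0],[0,0,0],0],
    [[0,0,0],[0,0,0],0],
    [[0,0,0],[0,0,0],0.6],
    [[0,0,0],[0,0,0],0.6],
    [[0,0,0],[0,0,0],0.6],
    [[0,0,0],[0,0,0],0.6],
    [[0,0,0],[0,0,0],0.6],
    [[0,0,0],[0,0,0],0.6]
  ]
}}

```text
t: 14.27
ee_pos: [458.4, 165.8, 16.5]
orientation: [2.095, 2.339, 0.004]
ft_force: [2.0, 0.7, 6.6]
width: 59.8
```

{"method": "carry_out", "body": {
  "rows": [
    [[0,0,-0.02],[0,0,0],0.6],
    [[0,0,-0.03],[0,0,0],0.6],
    [[0,0,-0.02],[0,0,0],0.6],
    [[0,0,-0.01],[0,0,0],0.6],
    [[0,0,0],[0,0,0],0.6],
    [[0,0,0],[0,0,0],0.6],
    [[0,0,0],[0,0,0],0.6],
    [[0,0,0],[0,0,0],0.6],
    [[0,0,0],[0,0,0],0.6]
  ]
}}

```text
t: 15.02
ee_pos: [456.2, 165.1, 94.5]
orientation: [-2.095, -2.339, 0.003]
ft_force: [0.6, 0.3, -4.4]
width: 59.7
```

```bash
python3 plan.py 611 185 100 0.11; python3 plan.py 627 -289 180 1.627
```

```text
t 15.02 pos [456.2 165.1  94.5] ang 0.110 tilt [-0.002 -0.001 -1.   ] w 59.7 F [ 0.62  0.26 -4.45]
turn z 0.0000 = 1 x 0.0000 shift [ 0.0028  0.156  -0.0055] xy in 4 rows: [0.00069 0.03901]
t 15.02 pos [456.2 165.1  94.5] ang 0.110 tilt [-0.002 -0.001 -1.   ] w 59.7 F [ 0.62  0.26 -4.45]
turn z -1.5170 = 13 x -0.1167 shift [-0.145  -0.463  -0.0855] xy in 12 rows: [-0.01208 -0.03858]
```

Run:
```python
from h import *
p=imaging.camera_params("wrist"); K=np.array([[p['fx'],0,p['cx']],[0,p['fy'],p['cy']],[0,0,1]])
T=np.eye(4);T[:3,:3]=R.from_rotvec([-2.093,-2.336,.003]).as_matrix();T[:3,3]=[614.4,-197.6,150.9]
M=np.linalg.inv(T@np.array(p['T_tool_cam'])); c=(K,M[:3,:3],M[:3,3])
v=cv2.imread("pics/w1.png")
a=.056
def W(x,y,z): return [622.5+np.cos(a)*x-np.sin(a)*y,-206+np.sin(a)*x+np.cos(a)*y,z]
def ln(A,B,col):
    q=[tuple(int(round(k*1.5625)) for k in proj(c,W(*P))) for P in (A,B)]; cv2.line(v,*q,col,1)
for x in (-50,50): ln((x,135,5),(x,-50,5),(0,255,0)); ln((x,135,40),(x,-50,40),(255,255,255))
ln((-50,135,5),(50,135,5),(0,255,0));ln((-50,135,40),(50,135,40),(255,255,255))
for x in(-73,-61): ln((x,135,15),(x,-50,15),(255,0,255))
cv2.imwrite("pics/w1b.png",v)
```

```text
(no output)
```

View pics/w1b.png

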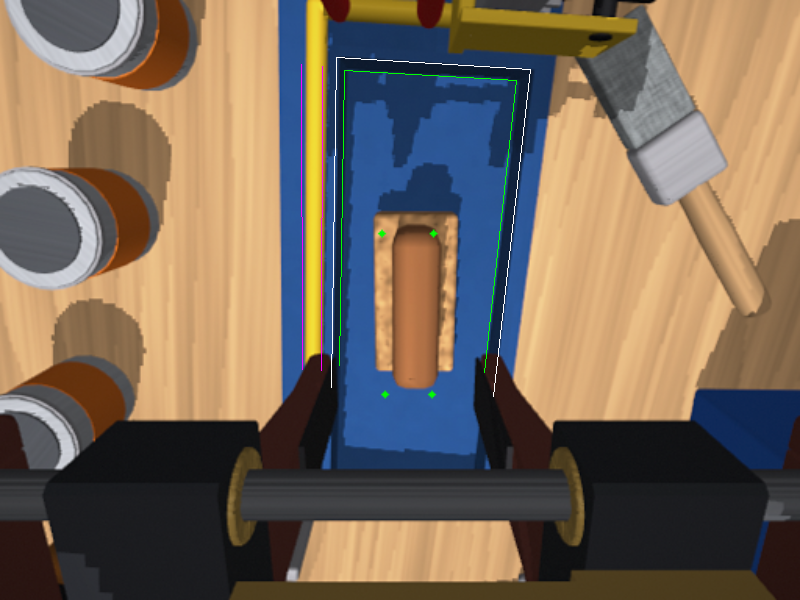

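Full (4.4 N). It goes in the rack's +y slot (72 mm), jaws along rack x.

```bash
python3 plan.py 620 -134 185 0.056
```

```text
t 15.02 pos [456.2 165.1  94.5] ang 0.110 tilt [-0.002 -0.001 -1.   ] w 59.7 F [ 0.62  0.26 -4.45]
turn z 0.0540 = 1 x 0.0540 shift [-0.3078  0.1468 -0.0905] xy in 9 rows: [-0.0342   0.01631]
```

{"method": "carry_out", "body": {
  "rows": [
    [[0,0,-0.03],[0,0,0.054],0.6],
    [[0,0,-0.036],[0,0,0],0.6],
    [[0,0,-0.025],[0,0,0],0.6],
    [[-0.0308,0.0147,0],[0,0,0],0.6],
    [[-0.0308,0.0147,0],[0,0,0],0.6],
    [[-0.0308,0.0147,0],[0,0,0],0.6],
    [[-0.0308,0.0147,0],[0,0,0],0.6],
    [[-0.0308,0.0147,0],[0,0,0],0.6],
    [[-0.0308,0.0147,0],[0,0,0],0.6],
    [[-0.0308,0.0147,0],[0,0,0],0.6],
    [[-0.0308,0.0147,0],[0,0,0],0.6],
    [[-0.0308,0.0147,0],[0,0,0],0.6]
  ]
}}

```text
t: 16.02
ee_pos: [604.6, -105.5, 185.4]
orientation: [-2.157, -2.281, 0.002]
ft_force: [0.7, 0.4, -4.3]
width: 60.1
```

{"method": "carry_out", "body": {
  "rows": [
    [[-0.0308,0.0147,0],[0,0,0],0.6],
    [[0,0,0.03],[0,0,0],0.6],
    [[0,0,0.03],[0,0,0],0.6],
    [[0,0,0.03],[0,0,0],0.6],
    [[0,0,0],[0,0,0],0.6],
    [[0,0,0],[0,0,0],0.6],
    [[0,0,0],[0,0,0],0.6]
  ]
}}

```text
t: 16.6
ee_pos: [621.7, -133.9, 97.4]
orientation: [2.158, 2.283, 0.001]
ft_force: [0.1, -0.4, -4.3]
width: 59.6
```

```bash
python3 plan.py 620 -134 24 0.056
cat > rackview.py <<'E'
import sys
from h import *
c=cam("wrist"); v=cv2.resize(imaging.get_image("wrist")[:,:,::-1],(800,600)).copy()
a=.056
def W(x,y,z): return [624+np.cos(a)*x-np.sin(a)*y,-206+np.sin(a)*x+np.cos(a)*y,z]
def ln(A,B,col):
    q=[tuple(int(round(k*1.5625)) for k in proj(c,W(*P))) for P in (A,B)]; cv2.line(v,*q,col,1)
for x in (-50,50): ln((x,135,40),(x,-130,40),(255,255,255))
ln((-50,135,40),(50,135,40),(255,255,255))
cv2.imwrite(sys.argv[1],v)
E
python3 rackview.py pics/w6.png
```

```text
t 16.60 pos [ 621.7 -133.9   97.4] ang 0.056 tilt [ 0.001 -0.    -1.   ] w 59.6 F [ 0.1  -0.44 -4.3 ]
turn z 0.0002 = 1 x 0.0002 shift [ 0.     -0.0017  0.0734] xy in 1 rows: [ 0.      -0.00169]
```

View pics/w6.png

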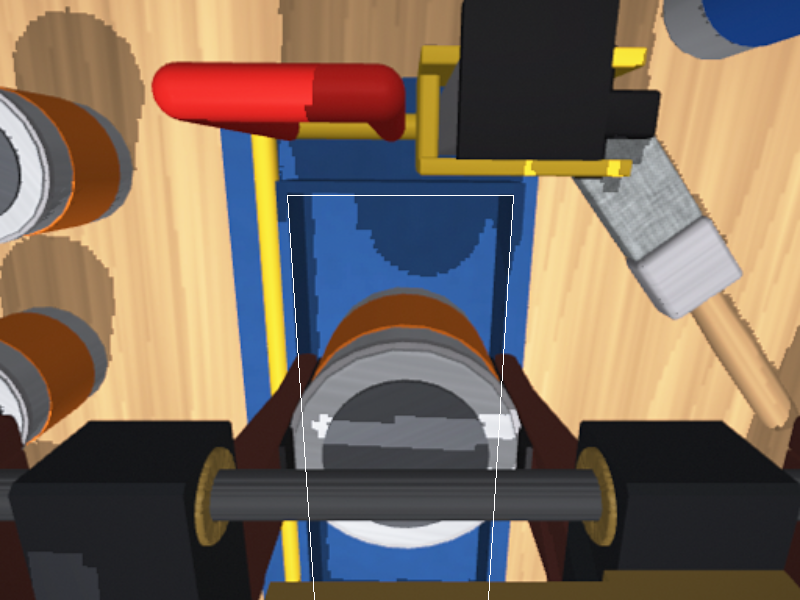

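{"method": "carry_out", "body": {
  "rows": [
    [[0,-0.001,0.025],[0,0,0],0.6],
    [[0,0,0.025],[0,0,0],0.6],
    [[0,0,0.012],[0,0,0],0.6],
    [[0,0,0.005],[0,0,0],0.6],
    [[0,0,0],[0,0,0],0.6],
    [[0,0,0],[0,0,0],0.6],
    [[0,0,0],[0,0,0],0.6]
  ]
}}

```text
t: 17.23
ee_pos: [621.3, -134.2, 31.3]
orientation: [2.157, 2.281, 0.002]
ft_force: [-0.1, -0.7, -4.4]
width: 60.3
```

{"method": "carry_out", "body": {
  "rows": [
    [[0,0,0.004],[0,0,0],0.6],
    [[0,0,0.003],[0,0,0],0.6],
    [[0,0,0.001],[0,0,0],0.6],
    [[0,0,0],[0,0,0],0.6],
    [[0,0,0],[0,0,0],0.6],
    [[0,0,0],[0,0,0],0.6]
  ]
}}

```text
t: 17.73
ee_pos: [620.0, -133.9, 21.7]
orientation: [-2.158, -2.283, 0.0]
ft_force: [-0.2, -0.2, -4.8]
width: 59.6
```

{"method": "carry_out", "body": {
  "rows": [
    [[0,0,0.002],[0,0,0],0.6],
    [[0,0,0],[0,0,0],0.6],
    [[0,0,0],[0,0,0],0.6]
  ]
}}

```text
t: 17.98
ee_pos: [620.1, -134.0, 21.5]
orientation: [2.158, 2.283, 0.0]
ft_force: [-6.2, 0.4, 12.5]
width: 59.6
```

{"method": "carry_out", "body": {
  "rows": [
    [[0,0,-0.001],[0,0,0],0.24],
    [[0,0,0],[0,0,0],0.24],
    [[0,0,0],[0,0,0],0.24],
    [[0,0,-0.015],[0,0,0],0.24],
    [[0,0,-0.025],[0,0,0],0.24],
    [[0,0,-0.035],[0,0,0],0.2],
    [[0,0,-0.035],[0,0,0],0],
    [[0,0,0],[0,0,0],0],
    [[0,0,0],[0,0,0],0]
  ]
}}

```text
t: 18.73
ee_pos: [621.9, -134.4, 134.1]
orientation: [2.155, 2.279, 0.005]
ft_force: [0.0, 0.2, -0.8]
width: 86.0
```

```bash
python3 plan.py 456.5 62 140 0.056;python3 rackview.py pics/w7.png;  python3 - <<'E'
from h import *
crop("top",150,160,230,110,3,"top7")
E
```

```text
t 18.73 pos [ 621.9 -134.4  134.1] ang 0.056 tilt [ 0.006 -0.001 -1.   ] w 86.0 F [ 0.03  0.2  -0.79]
turn z 0.0000 = 1 x 0.0000 shift [ 0.2053 -0.1542 -0.0059] xy in 7 rows: [ 0.02933 -0.02202]
```

View pics/w7.png

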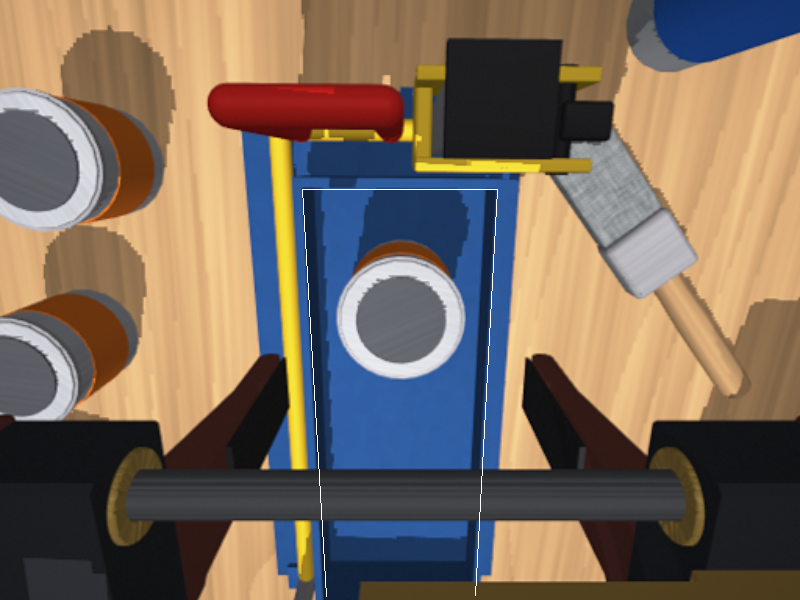

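View pics/top7.png

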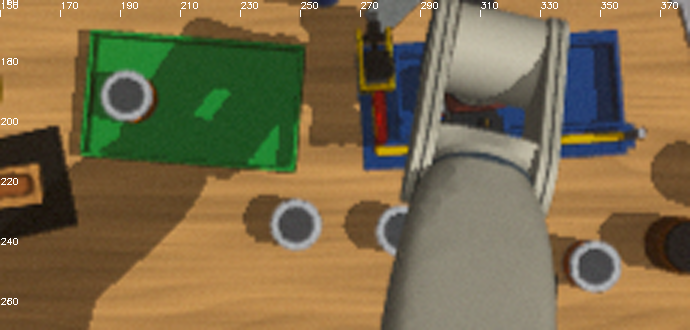

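{"method": "carry_out", "body": {
  "rows": [
    [[0,-0.0386,0],[0,0,0],0],
    [[0,-0.0386,0],[0,0,0],0],
    [[0,-0.0386,0],[0,0,0],0],
    [[0,-0.0386,0],[0,0,0],0],
    [[0.041,0,0],[0,0,0],0],
    [[0.041,0,0],[0,0,0],0],
    [[0.041,0,0],[0,0,0],0],
    [[0.041,0,0],[0,0,0],0],
    [[0.041,0,0],[0,0,0],0],
    [[0,0,0.025],[0,0,0],0],
    [[0,0,0],[0,0,0],0],
    [[0,0,0],[0,0,0],0]
  ]
}}

```text
t: 19.83
ee_pos: [452.4, 62.1, 104.1]
orientation: [-2.154, -2.282, 0.007]
ft_force: [0.0, -0.5, -0.7]
width: 87.9
```

```bash
python3 plan.py 456.5 62 15 0.056;python3 rackview.py pics/w8.png
```

```text
t 19.83 pos [452.4  62.1 104.1] ang 0.057 tilt [-0.005 -0.001 -1.   ] w 87.9 F [ 0.05 -0.52 -0.66]
turn z 0.0014 = 1 x 0.0014 shift [-0.0004  0.0041  0.0891] xy in 1 rows: [-0.00037  0.00412]
```

View pics/w8.png

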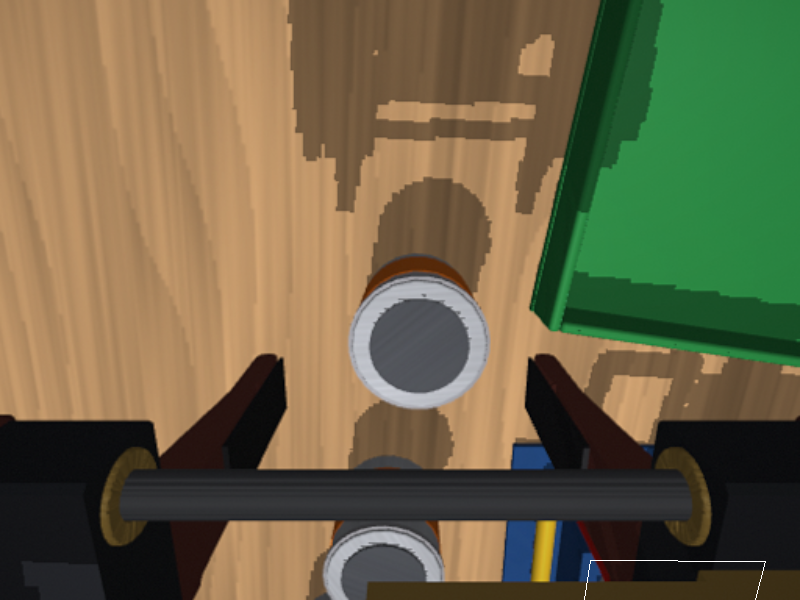

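{"method": "carry_out", "body": {
  "rows": [
    [[0,0.003,0.03],[0,0,0],0],
    [[0,0,0.03],[0,0,0],0],
    [[0,0,0.02],[0,0,0],0],
    [[0,0,0.01],[0,0,0],0],
    [[0,0,0],[0,0,0],0],
    [[0,0,0],[0,0,0],0],
    [[0,0,0],[0,0,0],0.6],
    [[0,0,0],[0,0,0],0.6],
    [[0,0,0],[0,0,0],0.6],
    [[0,0,0],[0,0,0],0.6],
    [[0,0,0],[0,0,0],0.6],
    [[0,0,0],[0,0,0],0.6]
  ]
}}

```text
t: 20.88
ee_pos: [457.9, 62.4, 16.3]
orientation: [2.158, 2.282, 0.001]
ft_force: [-0.6, -0.4, 7.2]
width: 60.1
```

{"method": "carry_out", "body": {
  "rows": [
    [[0,0,-0.02],[0,0,0],0.6],
    [[0,0,-0.03],[0,0,0],0.6],
    [[0,0,-0.02],[0,0,0],0.6],
    [[0,0,-0.01],[0,0,0],0.6],
    [[0,0,0],[0,0,0],0.6],
    [[0,0,0],[0,0,0],0.6],
    [[0,0,0],[0,0,0],0.6],
    [[0,0,0],[0,0,0],0.6],
    [[0,0,0],[0,0,0],0.6]
  ]
}}

```text
t: 21.63
ee_pos: [456.6, 62.2, 94.6]
orientation: [-2.157, -2.282, 0.003]
ft_force: [0.3, 0.8, -2.3]
width: 59.9
```

```bash
python3 plan.py 611 180 100 0.056; python3 plan.py 624 -206 180 0.056
```

```text
t 21.63 pos [456.6  62.2  94.6] ang 0.056 tilt [-0.002 -0.    -1.   ] w 59.9 F [ 0.32  0.81 -2.27]
turn z 0.0000 = 1 x 0.0000 shift [ 0.109   0.1607 -0.0054] xy in 5 rows: [0.0218  0.03214]
t 21.63 pos [456.6  62.2  94.6] ang 0.056 tilt [-0.002 -0.    -1.   ] w 59.9 F [ 0.32  0.81 -2.27]
turn z 0.0000 = 1 x 0.0000 shift [-0.2771  0.1521 -0.0854] xy in 8 rows: [-0.03464  0.01901]
```

{"method": "carry_out", "body": {
  "rows": [
    [[0,0,0],[0,0,0],0.6],
    [[0,0,0],[0,0,0],0.6],
    [[0,0,0],[0,0,0],0.6]
  ]
}}

```text
t: 21.88
ee_pos: [457.2, 62.2, 95.3]
orientation: [-2.158, -2.282, 0.001]
ft_force: [-0.3, 0.1, -2.4]
width: 59.9
```

{"method": "carry_out", "body": {
  "rows": [
    [[0,0,0],[0,0,0],0.6],
    [[0,0,0],[0,0,0],0.6]
  ]
}}

```text
t: 22.05
ee_pos: [457.4, 62.3, 95.6]
orientation: [-2.158, -2.283, 0.0]
ft_force: [-0.2, 0.6, -2.0]
width: 59.6
```

Empty. Next: the crate's centre.

{"method": "carry_out", "body": {
  "rows": [
    [[0.0225,0.0319,0],[0,0,0],0.6],
    [[0.0225,0.0319,0],[0,0,0],0.6],
    [[0.0225,0.0319,0],[0,0,0],0.6],
    [[0.0225,0.0319,0],[0,0,0],0.6],
    [[0.0225,0.0319,0],[0,0,0],0.6],
    [[0,0,0.02],[0,0,0],0.6],
    [[0,0,0.03],[0,0,0],0.6],
    [[0,0,0.014],[0,0,0],0.6],
    [[0,0,0.004],[0,0,0],0.6],
    [[0,0,0],[0,0,0],0.6],
    [[0,0,0],[0,0,0],0.6],
    [[0,0,0],[0,0,0],0.6]
  ]
}}

```text
t: 23.05
ee_pos: [611.3, 183.5, 29.1]
orientation: [2.158, 2.282, 0.003]
ft_force: [-0.1, 0.9, -1.0]
width: 59.8
```

{"method": "carry_out", "body": {
  "rows": [
    [[0,0,0.003],[0,0,0],0.6],
    [[0,0,0],[0,0,0],0.6],
    [[0,0,0],[0,0,0],0.6]
  ]
}}

```text
t: 23.3
ee_pos: [610.6, 183.5, 25.3]
orientation: [2.158, 2.282, 0.001]
ft_force: [0.6, 0.4, -1.6]
width: 59.5
```

{"method": "carry_out", "body": {
  "rows": [
    [[0,0,0.002],[0,0,0],0.6],
    [[0,0,0],[0,0,0],0.6],
    [[0,0,0],[0,0,0],0.6],
    [[0,0,0],[0,0,0],0.24],
    [[0,0,0],[0,0,0],0.2],
    [[0,0,0],[0,0,0],0.2],
    [[0,0,-0.02],[0,0,0],0.2],
    [[0,0,-0.03],[0,0,0],0.1],
    [[0,0,-0.036],[0,0,0],0],
    [[0,0,-0.036],[0,0,0],0],
    [[0,0,0],[0,0,0],0],
    [[0,0,0],[0,0,0],0]
  ]
}}

```text
t: 24.3
ee_pos: [612.0, 184.0, 147.4]
orientation: [2.156, 2.281, 0.007]
ft_force: [-0.3, 0.6, -0.6]
width: 87.6
```

```bash
python3 plan.py 446 -68 140 0.056;  python3 - <<'E'
from h import *
crop("top",150,160,230,110,3,"top9")
E
```

```text
t 24.30 pos [612.  184.  147.4] ang 0.056 tilt [ 0.005  0.001 -1.   ] w 87.6 F [-0.26  0.58 -0.59]
turn z 0.0000 = 1 x 0.0000 shift [-0.2423 -0.1799  0.0074] xy in 8 rows: [-0.03029 -0.02248]
```

View pics/top9.png

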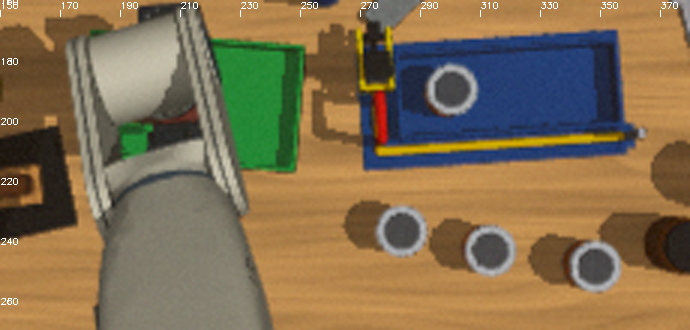

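{"method": "carry_out", "body": {
  "rows": [
    [[-0.0303,-0.0225,0],[0,0,0],0],
    [[-0.0303,-0.0225,0],[0,0,0],0],
    [[-0.0303,-0.0225,0],[0,0,0],0],
    [[-0.0303,-0.0225,0],[0,0,0],0],
    [[-0.0303,-0.0225,0],[0,0,0],0],
    [[-0.0303,-0.0225,0],[0,0,0],0],
    [[-0.0303,-0.0225,0],[0,0,0],0],
    [[-0.0303,-0.0225,0],[0,0,0],0],
    [[0,0,0.03],[0,0,0],0],
    [[0,0,0],[0,0,0],0],
    [[0,0,0],[0,0,0],0],
    [[0,0,0],[0,0,0],0]
  ]
}}

```text
t: 25.35
ee_pos: [444.2, -68.0, 114.4]
orientation: [-2.157, -2.282, 0.001]
ft_force: [-0.0, -0.1, 0.4]
width: 87.9
```

```bash
python3 plan.py 446 -68 15 0.056
```

```text
t 25.35 pos [444.2 -68.  114.4] ang 0.057 tilt [-0.002  0.    -1.   ] w 87.9 F [-0.02 -0.12  0.4 ]
turn z 0.0006 = 1 x 0.0006 shift [-0.0001  0.0018  0.0994] xy in 1 rows: [-7.00e-05  1.82e-03]
```

{"method": "carry_out", "body": {
  "rows": [
    [[0,0.001,0.035],[0,0,0],0],
    [[0,0,0.035],[0,0,0],0],
    [[0,0,0.02],[0,0,0],0],
    [[0,0,0.01],[0,0,0],0],
    [[0,0,0],[0,0,0],0],
    [[0,0,0],[0,0,0],0],
    [[0,0,0],[0,0,0],0.6],
    [[0,0,0],[0,0,0],0.6],
    [[0,0,0],[0,0,0],0.6],
    [[0,0,0],[0,0,0],0.6],
    [[0,0,0],[0,0,0],0.6],
    [[0,0,0],[0,0,0],0.6]
  ]
}}

```text
t: 26.35
ee_pos: [447.3, -68.9, 15.7]
orientation: [2.156, 2.28, 0.004]
ft_force: [3.3, 0.8, 7.6]
width: 59.8
```

{"method": "carry_out", "body": {
  "rows": [
    [[0,0,-0.02],[0,0,0],0.6],
    [[0,0,-0.03],[0,0,0],0.6],
    [[0,0,-0.02],[0,0,0],0.6],
    [[0,0,-0.01],[0,0,0],0.6],
    [[0,0,0],[0,0,0],0.6],
    [[0,0,0],[0,0,0],0.6],
    [[0,0,0],[0,0,0],0.6],
    [[0,0,0],[0,0,0],0.6],
    [[0,0,0],[0,0,0],0.6],
    [[0,0,0],[0,0,0],0.6]
  ]
}}

```text
t: 27.18
ee_pos: [444.6, -68.4, 93.8]
orientation: [-2.157, -2.282, 0.002]
ft_force: [0.3, 0.1, -5.3]
width: 59.5
```

```bash
python3 plan.py 604.5 110 100 0.056; python3 plan.py 624 -206 180 0.056
```

```text
t 27.18 pos [444.6 -68.4  93.8] ang 0.056 tilt [-0.002  0.    -1.   ] w 59.5 F [ 0.34  0.11 -5.34]
turn z -0.0000 = 1 x -0.0000 shift [ 0.1692  0.1696 -0.0062] xy in 6 rows: [0.0282  0.02827]
t 27.18 pos [444.6 -68.4  93.8] ang 0.056 tilt [-0.002  0.    -1.   ] w 59.5 F [ 0.34  0.11 -5.34]
turn z -0.0000 = 1 x -0.0000 shift [-0.1474  0.1714 -0.0862] xy in 6 rows: [-0.02457  0.02857]
```

Full (5.3 N). Next: the rack's middle slot.

{"method": "carry_out", "body": {
  "rows": [
    [[0,0,-0.03],[0,0,0],0.6],
    [[-0.0245,0.0285,-0.01],[0,0,0],0.6],
    [[-0.0245,0.0285,0],[0,0,0],0.6],
    [[-0.0245,0.0285,0],[0,0,0],0.6],
    [[-0.0245,0.0285,0],[0,0,0],0.6],
    [[-0.0245,0.0285,0],[0,0,0],0.6],
    [[-0.0245,0.0285,0],[0,0,0],0.6],
    [[0,0,0.03],[0,0,0],0.6],
    [[0,0,0],[0,0,0],0.6],
    [[0,0,0],[0,0,0],0.6],
    [[0,0,0],[0,0,0],0.6]
  ]
}}

```text
t: 28.1
ee_pos: [623.3, -205.2, 104.1]
orientation: [-2.157, -2.281, 0.001]
ft_force: [-0.1, 0.3, -5.7]
width: 59.7
```

```bash
python3 plan.py 624 -206 21.5 0.056; python3 rackview.py pics/w10.png
```

```text
t 28.10 pos [ 623.3 -205.2  104.1] ang 0.056 tilt [-0.002  0.001 -1.   ] w 59.7 F [-0.07  0.29 -5.73]
turn z 0.0002 = 1 x 0.0002 shift [-0.0008  0.0007  0.0826] xy in 1 rows: [-0.0008   0.00069]
```

View pics/w10.png

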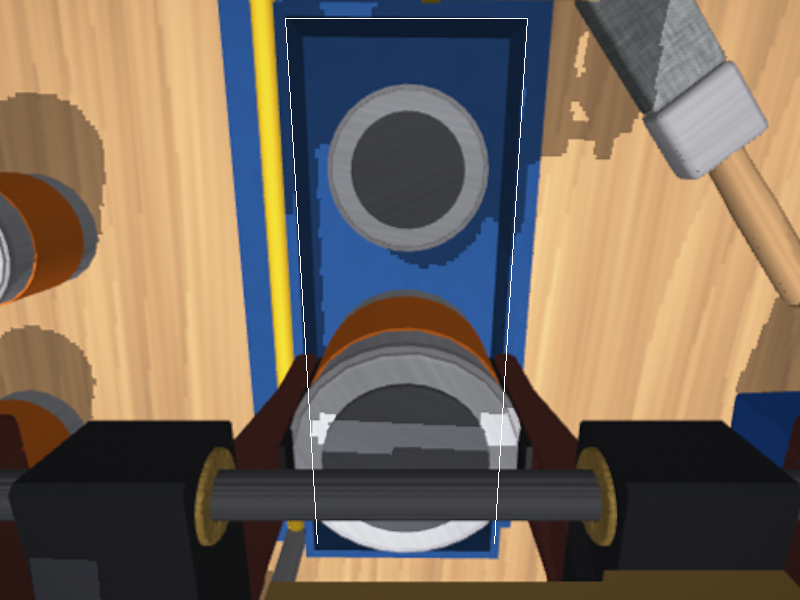

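{"method": "carry_out", "body": {
  "rows": [
    [[0,0,0.025],[0,0,0],0.6],
    [[0,0,0.03],[0,0,0],0.6],
    [[0,0,0.015],[0,0,0],0.6],
    [[0,0,0.007],[0,0,0],0.6],
    [[0,0,0.003],[0,0,0],0.6],
    [[0,0,0],[0,0,0],0.6],
    [[0,0,0],[0,0,0],0.6],
    [[0,0,0],[0,0,0],0.6],
    [[0,0,0],[0,0,0],0.6]
  ]
}}

```text
t: 28.9
ee_pos: [625.0, -206.0, 26.0]
orientation: [2.157, 2.281, 0.001]
ft_force: [0.4, 0.9, -6.0]
width: 59.4
```

{"method": "carry_out", "body": {
  "rows": [
    [[0,0,0.001],[0,0,0],0.6],
    [[0,0,0],[0,0,0],0.6],
    [[0,0,0],[0,0,0],0.6]
  ]
}}

```text
t: 29.15
ee_pos: [624.2, -205.8, 23.9]
orientation: [2.158, 2.283, 0.0]
ft_force: [0.2, 0.4, -5.7]
width: 59.6
```

{"method": "carry_out", "body": {
  "rows": [
    [[0,0,0.002],[0,0,0],0.6],
    [[0,0,0.001],[0,0,0],0.6],
    [[0,0,0],[0,0,0],0.6],
    [[0,0,0],[0,0,0],0.6]
  ]
}}

```text
t: 29.48
ee_pos: [624.2, -205.7, 20.7]
orientation: [-2.158, -2.283, -0.0]
ft_force: [-0.3, 0.8, -3.8]
width: 59.9
```

{"method": "carry_out", "body": {
  "rows": [
    [[0,0,0.001],[0,0,0],0.6],
    [[0,0,0],[0,0,0],0.6],
    [[0,0,0],[0,0,0],0.24],
    [[0,0,0],[0,0,0],0.24],
    [[0,0,0],[0,0,0],0.24],
    [[0,0,-0.015],[0,0,0],0.24],
    [[0,0,-0.025],[0,0,0],0.24],
    [[0,0,-0.035],[0,0,0],0.2],
    [[0,0,-0.035],[0,0,0],0],
    [[0,0,0],[0,0,0],0],
    [[0,0,0],[0,0,0],0]
  ]
}}

```text
t: 30.4
ee_pos: [626.1, -206.4, 133.4]
orientation: [2.155, 2.279, 0.004]
ft_force: [-0.5, 0.7, -0.5]
width: 86.2
```

```bash
python3 plan.py 420.6 -175.6 135 0.056;python3 rackview.py pics/w11.png;  python3 - <<'E'
from h import *
crop("top",150,160,230,110,3,"top11")
E
```

```text
t 30.40 pos [ 626.1 -206.4  133.4] ang 0.056 tilt [ 0.006 -0.002 -1.   ] w 86.2 F [-0.47  0.71 -0.45]
turn z -0.0000 = 1 x -0.0000 shift [ 0.0423 -0.2034 -0.0016] xy in 6 rows: [ 0.00704 -0.0339 ]
```

View pics/w11.png

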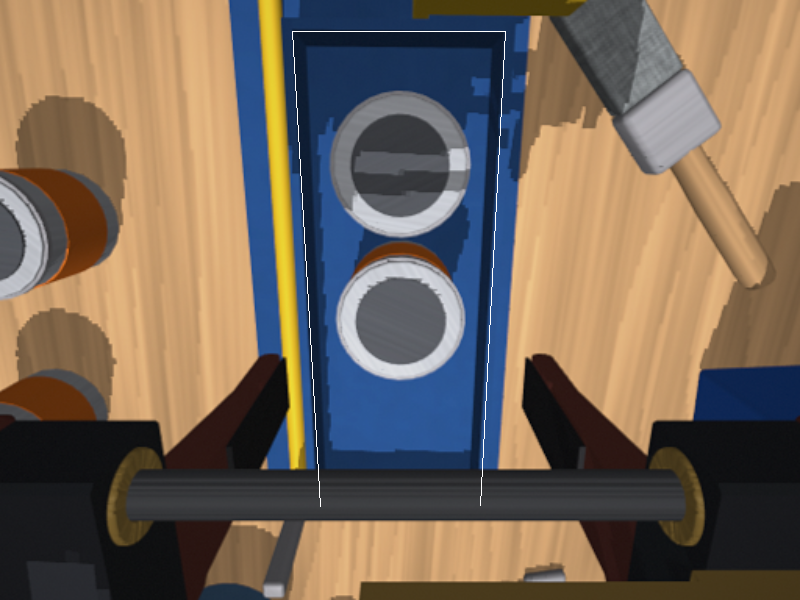

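View pics/top11.png

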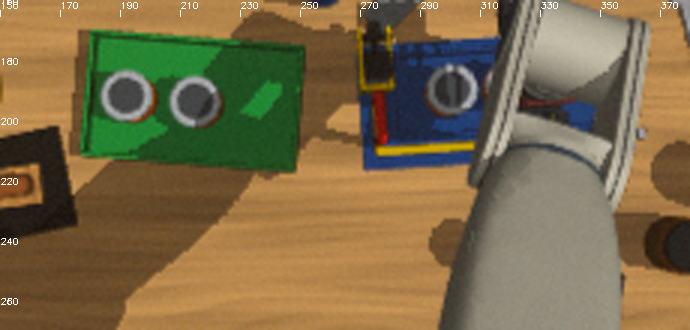

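Run:
```python
from h import *
c=cam("wrist")
for X in [(420.6,-175.6,67),(399.9,-301.8,67),(420.6,-175.6,0),(399.9,-301.8,0)]: print((proj(c,X)*1.5625).round())
```

```text
[-29. 241.]
[-22. 473.]
[ 67. 224.]
[ 62. 411.]
```

{"method": "carry_out", "body": {
  "rows": [
    [[0.007,-0.0339,0],[0,0,0],0],
    [[0.007,-0.0339,0],[0,0,0],0],
    [[0.007,-0.0339,0],[0,0,0],0],
    [[0.007,-0.0339,0],[0,0,0],0],
    [[0.007,-0.0339,0],[0,0,0],0],
    [[0.007,-0.0339,0],[0,0,0],0],
    [[0,0,0.02],[0,0,0],0],
    [[0,0,0],[0,0,0],0],
    [[0,0,0],[0,0,0],0],
    [[0,0,0],[0,0,0],0]
  ]
}}

```text
t: 31.33
ee_pos: [419.5, -175.4, 109.5]
orientation: [-2.158, -2.283, 0.0]
ft_force: [-0.5, 0.6, 0.6]
width: 87.8
```

```bash
python3 plan.py 420.6 -175.6 15 0.056; python3 rackview.py pics/w12.png
```

```text
t 31.33 pos [ 419.5 -175.4  109.5] ang 0.056 tilt [-0.  0. -1.] w 87.8 F [-0.46  0.6   0.56]
turn z 0.0001 = 1 x 0.0001 shift [-0.0003  0.0011  0.0945] xy in 1 rows: [-0.00025  0.0011 ]
```

View pics/w12.png

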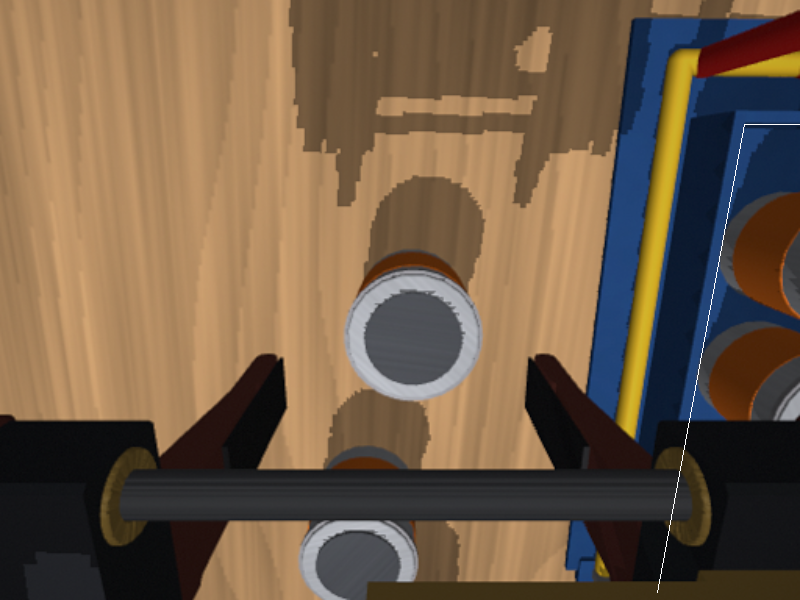

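{"method": "carry_out", "body": {
  "rows": [
    [[0,0.002,0.035],[0,0,0],0],
    [[0,0,0.03],[0,0,0],0],
    [[0,0,0.02],[0,0,0],0],
    [[0,0,0.009],[0,0,0],0],
    [[0,0,0],[0,0,0],0],
    [[0,0,0],[0,0,0],0],
    [[0,0,0],[0,0,0],0.6],
    [[0,0,0],[0,0,0],0.6],
    [[0,0,0],[0,0,0],0.6],
    [[0,0,0],[0,0,0],0.6],
    [[0,0,0],[0,0,0],0.6],
    [[0,0,0],[0,0,0],0.6]
  ]
}}

```text
t: 32.38
ee_pos: [422.0, -175.5, 16.5]
orientation: [2.157, 2.281, 0.002]
ft_force: [2.6, 0.4, 6.5]
width: 59.7
```

{"method": "carry_out", "body": {
  "rows": [
    [[0,0,-0.02],[0,0,0],0.6],
    [[0,0,-0.03],[0,0,0],0.6],
    [[0,0,-0.02],[0,0,0],0.6],
    [[0,0,-0.01],[0,0,0],0.6],
    [[0,0,0],[0,0,0],0.6],
    [[0,0,0],[0,0,0],0.6],
    [[0,0,0],[0,0,0],0.6],
    [[0,0,0],[0,0,0],0.6],
    [[0,0,0],[0,0,0],0.6],
    [[0,0,0],[0,0,0],0.6]
  ]
}}

```text
t: 33.22
ee_pos: [420.2, -174.8, 94.8]
orientation: [-2.157, -2.281, 0.001]
ft_force: [0.2, -0.1, -3.6]
width: 59.7
```

```bash
python3 plan.py 604.5 110 190 0.056; python3 plan.py 628 -278 135 0.056
```

```text
t 33.22 pos [ 420.2 -174.8   94.8] ang 0.056 tilt [-0.002  0.001 -1.   ] w 59.7 F [ 0.22 -0.08 -3.6 ]
turn z -0.0000 = 1 x -0.0000 shift [ 0.2741  0.2    -0.0952] xy in 9 rows: [0.03045 0.02222]
t 33.22 pos [ 420.2 -174.8   94.8] ang 0.056 tilt [-0.002  0.001 -1.   ] w 59.7 F [ 0.22 -0.08 -3.6 ]
turn z -0.0000 = 1 x -0.0000 shift [-0.1146  0.2017 -0.0402] xy in 6 rows: [-0.01911  0.03362]
```

{"method": "carry_out", "body": {
  "rows": [
    [[0,0,0],[0,0,0],0.6],
    [[0,0,0],[0,0,0],0.6]
  ]
}}

```text
t: 33.38
ee_pos: [420.6, -175.0, 95.4]
orientation: [-2.158, -2.282, 0.0]
ft_force: [-0.3, 0.5, -4.9]
width: 59.7
```

{"method": "carry_out", "body": {
  "rows": [
    [[0,0,0],[0,0,0],0.6],
    [[0,0,0],[0,0,0],0.6]
  ]
}}

```text
t: 33.55
ee_pos: [420.7, -175.1, 95.6]
orientation: [-2.158, -2.283, 0.0]
ft_force: [0.3, -0.1, -3.9]
width: 60.0
```

Full (mean about 4.2 N). Next: the rack's -y slot.

{"method": "carry_out", "body": {
  "rows": [
    [[0,0,-0.03],[0,0,0],0.6],
    [[-0.0191,0.0336,-0.01],[0,0,0],0.6],
    [[-0.0191,0.0336,0],[0,0,0],0.6],
    [[-0.0191,0.0336,0],[0,0,0],0.6],
    [[-0.0191,0.0336,0],[0,0,0],0.6],
    [[-0.0191,0.0336,0],[0,0,0],0.6],
    [[-0.0191,0.0336,0],[0,0,0],0.6],
    [[0,0,0.03],[0,0,0],0.6],
    [[0,0,0],[0,0,0],0.6],
    [[0,0,0],[0,0,0],0.6],
    [[0,0,0],[0,0,0],0.6]
  ]
}}

```text
t: 34.47
ee_pos: [627.7, -277.8, 105.6]
orientation: [-2.157, -2.282, 0.001]
ft_force: [1.1, 0.9, -4.2]
width: 59.5
```

```bash
python3 plan.py 628 -278 21.5 0.056; python3 rackview.py pics/w13.png
```

```text
t 34.47 pos [ 627.7 -277.8  105.6] ang 0.056 tilt [-0.001  0.001 -1.   ] w 59.5 F [ 1.07  0.86 -4.2 ]
turn z 0.0000 = 1 x 0.0000 shift [-0.0002  0.0003  0.0841] xy in 1 rows: [-0.00019  0.0003 ]
```

View pics/w13.png

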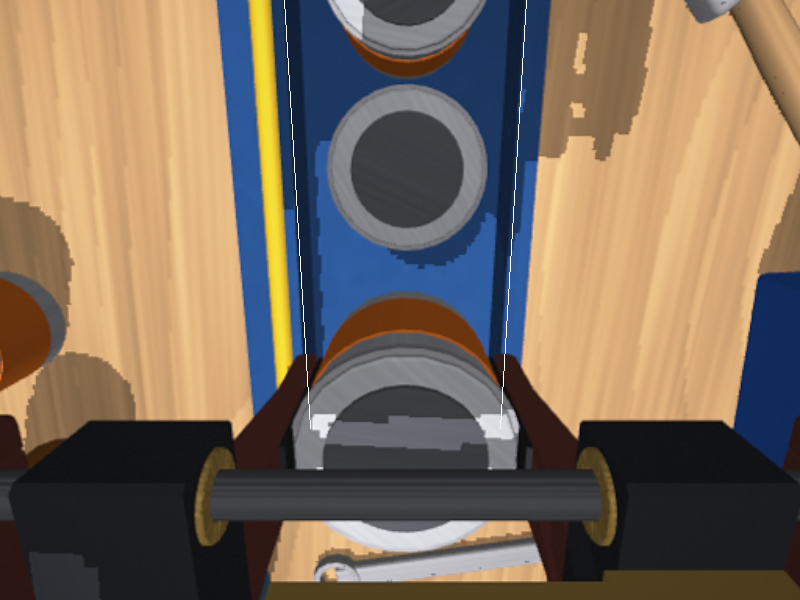

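{"method": "carry_out", "body": {
  "rows": [
    [[0,0,0.025],[0,0,0],0.6],
    [[0,0,0.03],[0,0,0],0.6],
    [[0,0,0.015],[0,0,0],0.6],
    [[0,0,0.007],[0,0,0],0.6],
    [[0,0,0.005],[0,0,0],0.6],
    [[0,0,0],[0,0,0],0.6],
    [[0,0,0],[0,0,0],0.6],
    [[0,0,0],[0,0,0],0.6],
    [[0,0,0.001],[0,0,0],0.6],
    [[0,0,0],[0,0,0],0.6],
    [[0,0,0],[0,0,0],0.6]
  ]
}}

```text
t: 35.43
ee_pos: [628.7, -278.3, 23.2]
orientation: [2.158, 2.282, 0.0]
ft_force: [-0.5, 1.0, -5.2]
width: 59.6
```

{"method": "carry_out", "body": {
  "rows": [
    [[0,0,0.002],[0,0,0],0.6],
    [[0,0,0.001],[0,0,0],0.6],
    [[0,0,0],[0,0,0],0.6],
    [[0,0,0],[0,0,0],0.6]
  ]
}}

```text
t: 35.77
ee_pos: [628.9, -278.4, 21.4]
orientation: [2.157, 2.282, 0.0]
ft_force: [-4.0, 0.9, 8.4]
width: 59.9
```

{"method": "carry_out", "body": {
  "rows": [
    [[0,0,0],[0,0,0],0.24],
    [[0,0,0],[0,0,0],0.24],
    [[0,0,0],[0,0,0],0.24],
    [[0,0,-0.015],[0,0,0],0.24],
    [[0,0,-0.025],[0,0,0],0.24],
    [[0,0,-0.035],[0,0,0],0.2],
    [[0,0,-0.035],[0,0,0],0],
    [[0,0,0],[0,0,0],0],
    [[0,0,0],[0,0,0],0]
  ]
}}

```text
t: 36.52
ee_pos: [630.3, -279.0, 133.5]
orientation: [2.154, 2.279, 0.003]
ft_force: [-0.4, -0.3, -0.4]
width: 85.8
```

```bash
python3 plan.py 400 -301.8 135 0.056;python3 rackview.py pics/w14.png;  python3 - <<'E'
from h import *
crop("top",150,160,250,110,3,"top14")
c=cam("wrist");print(proj(c,(400,-301.8,67))*1.56,proj(c,(400,-301.8,0))*1.56)
E
```

```text
t 36.52 pos [ 630.3 -279.   133.5] ang 0.056 tilt [ 0.006 -0.003 -1.   ] w 85.8 F [-0.41 -0.28 -0.35]
turn z -0.0000 = 1 x -0.0000 shift [-0.0098 -0.2312 -0.0015] xy in 6 rows: [-0.00164 -0.03853]
[-58.43065766 346.04091708] [ 39.1705177  307.17910266]
```

View pics/w14.png

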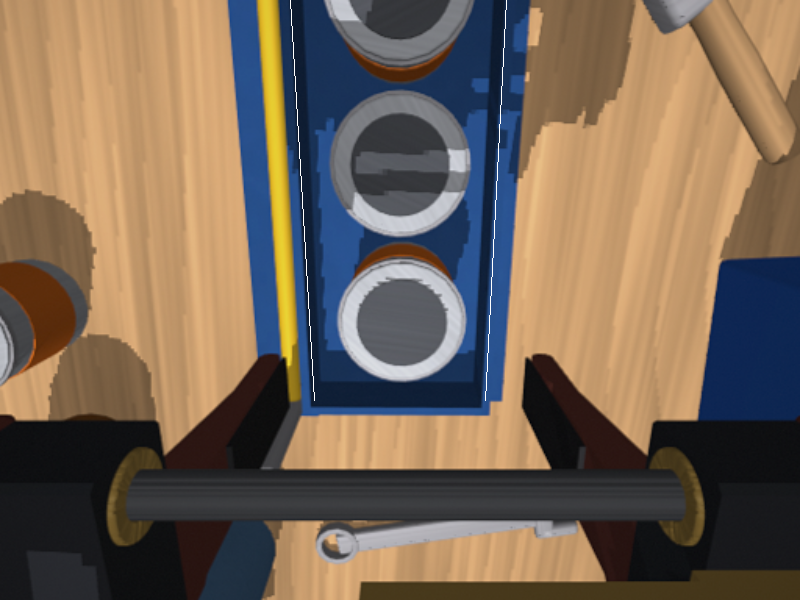

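View pics/top14.png

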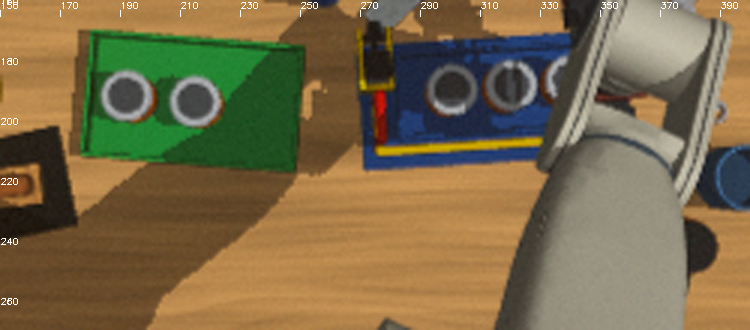

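{"method": "carry_out", "body": {
  "rows": [
    [[-0.0016,-0.0385,0],[0,0,0],0],
    [[-0.0016,-0.0385,0],[0,0,0],0],
    [[-0.0016,-0.0385,0],[0,0,0],0],
    [[-0.0016,-0.0385,0],[0,0,0],0],
    [[-0.0016,-0.0385,0],[0,0,0],0],
    [[-0.0016,-0.0385,0],[0,0,0],0],
    [[0,0,0.02],[0,0,0],0],
    [[0,0,0],[0,0,0],0],
    [[0,0,0],[0,0,0],0],
    [[0,0,0],[0,0,0],0]
  ]
}}

```text
t: 37.45
ee_pos: [399.0, -300.8, 109.4]
orientation: [-2.157, -2.283, -0.0]
ft_force: [0.3, 0.8, 0.4]
width: 87.9
```

```bash
python3 plan.py 400 -301.8 15 0.056; python3 rackview.py pics/w15.png
```

```text
t 37.45 pos [ 399.  -300.8  109.4] ang 0.056 tilt [-0.  0. -1.] w 87.9 F [0.26 0.77 0.44]
turn z 0.0004 = 1 x 0.0004 shift [-0.0011  0.001   0.0944] xy in 1 rows: [-0.0011   0.00096]
```

View pics/w15.png

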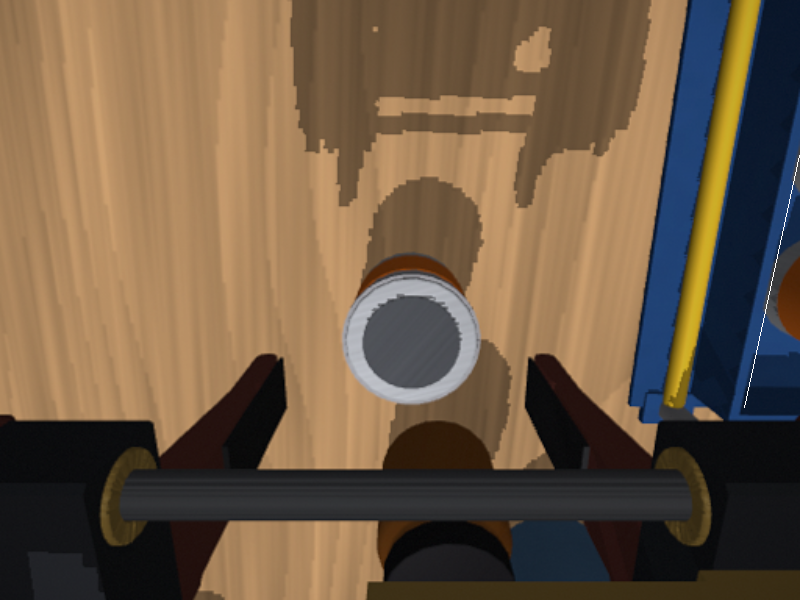

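{"method": "carry_out", "body": {
  "rows": [
    [[0,0.002,0.035],[0,0,0],0],
    [[0,0,0.03],[0,0,0],0],
    [[0,0,0.02],[0,0,0],0],
    [[0,0,0.009],[0,0,0],0],
    [[0,0,0],[0,0,0],0],
    [[0,0,0],[0,0,0],0],
    [[0,0,0],[0,0,0],0.6],
    [[0,0,0],[0,0,0],0.6],
    [[0,0,0],[0,0,0],0.6],
    [[0,0,0],[0,0,0],0.6],
    [[0,0,0],[0,0,0],0.6],
    [[0,0,0],[0,0,0],0.6]
  ]
}}

```text
t: 38.5
ee_pos: [400.8, -301.0, 16.4]
orientation: [2.157, 2.282, 0.0]
ft_force: [-0.9, 1.4, 6.7]
width: 59.6
```

{"method": "carry_out", "body": {
  "rows": [
    [[0,0,-0.02],[0,0,0],0.6],
    [[0,0,-0.03],[0,0,0],0.6],
    [[0,0,-0.02],[0,0,0],0.6],
    [[0,0,-0.01],[0,0,0],0.6],
    [[0,0,0],[0,0,0],0.6],
    [[0,0,0],[0,0,0],0.6],
    [[0,0,0],[0,0,0],0.6],
    [[0,0,0],[0,0,0],0.6],
    [[0,0,0],[0,0,0],0.6],
    [[0,0,0],[0,0,0],0.6]
  ]
}}

```text
t: 39.33
ee_pos: [399.9, -300.3, 94.8]
orientation: [-2.157, -2.282, 0.0]
ft_force: [-0.2, -0.9, -1.4]
width: 59.8
```

```bash
python3 plan.py 605 111 190 0.056
```

```text
t 39.33 pos [ 399.9 -300.3   94.8] ang 0.056 tilt [-0.001  0.001 -1.   ] w 59.8 F [-0.18 -0.91 -1.37]
turn z 0.0000 = 1 x 0.0000 shift [ 0.3991  0.2278 -0.0952] xy in 12 rows: [0.03326 0.01898]
```

Empty. Next: the crate's -y slot.

{"method": "carry_out", "body": {
  "rows": [
    [[0,0,-0.03],[0,0,0],0.6],
    [[0,0,-0.035],[0,0,0],0.6],
    [[0.0333,0.019,-0.03],[0,0,0],0.6],
    [[0.0333,0.019,0],[0,0,0],0.6],
    [[0.0333,0.019,0],[0,0,0],0.6],
    [[0.0333,0.019,0],[0,0,0],0.6],
    [[0.0333,0.019,0],[0,0,0],0.6],
    [[0.0333,0.019,0],[0,0,0],0.6],
    [[0.0333,0.019,0],[0,0,0],0.6],
    [[0.0333,0.019,0],[0,0,0],0.6],
    [[0.0333,0.019,0],[0,0,0],0.6],
    [[0.0333,0.019,0],[0,0,0],0.6]
  ]
}}

```text
t: 40.33
ee_pos: [569.2, 39.5, 185.8]
orientation: [-2.158, -2.283, 0.001]
ft_force: [0.8, -1.9, -0.8]
width: 59.3
```

{"method": "carry_out", "body": {
  "rows": [
    [[0.0333,0.019,0],[0,0,0],0.6],
    [[0.0333,0.019,0],[0,0,0],0.6],
    [[0,0,0.035],[0,0,0],0.6],
    [[0,0,0.035],[0,0,0],0.6],
    [[0,0,0.035],[0,0,0],0.6],
    [[0,0,0],[0,0,0],0.6],
    [[0,0,0],[0,0,0],0.6],
    [[0,0,0],[0,0,0],0.6]
  ]
}}

```text
t: 41.0
ee_pos: [604.0, 106.2, 82.5]
orientation: [2.158, 2.282, 0.001]
ft_force: [0.4, 0.4, -0.2]
width: 59.8
```

```bash
python3 plan.py 605 110 24 0.056; python3 rackview.py pics/w16.png
```

```text
t 41.00 pos [604.  106.2  82.5] ang 0.056 tilt [ 0.001  0.    -1.   ] w 59.8 F [ 0.38  0.44 -0.22]
turn z -0.0003 = 1 x -0.0003 shift [0.0037 0.0012 0.0585] xy in 1 rows: [0.00375 0.00121]
```

View pics/w16.png

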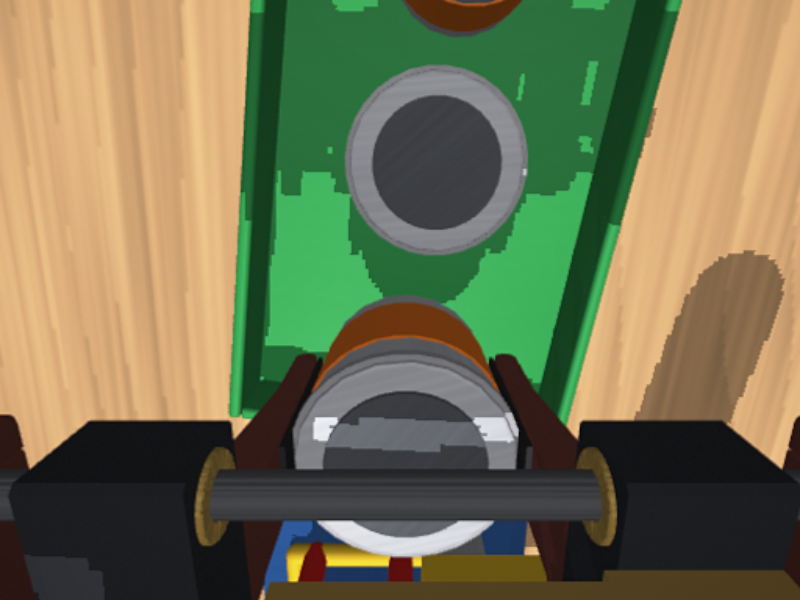

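Run:
```python
from h import *
c=cam("wrist")
a=-.0873
for q in [(-80,-135,40),(80,-135,40),(-74,-129,40),(-74,-129,6),(74,-129,40)]:
    print(q,(proj(c,[611+np.cos(a)*q[0]-np.sin(a)*q[1],186.8+np.sin(a)*q[0]+np.cos(a)*q[1],q[2]])*1.5625).round())
print((proj(c,[611,183.5,73])*1.5625).round(), (proj(c,[604,106.2,66])*1.5625).round())
```

```text
(-80, -135, 40) [219. 423.]
(80, -135, 40) [549. 464.]
(-74, -129, 40) [232. 413.]
(-74, -129, 6) [254. 382.]
(74, -129, 40) [539. 452.]
[435. 162.] [402. 362.]
```

{"method": "carry_out", "body": {
  "rows": [
    [[0.004,0.002,0.025],[0,0,0],0.6],
    [[0,0,0.02],[0,0,0],0.6],
    [[0,0,0.01],[0,0,0],0.6],
    [[0,0,0.004],[0,0,0],0.6],
    [[0,0,0],[0,0,0],0.6],
    [[0,0,0],[0,0,0],0.6],
    [[0,0,0],[0,0,0],0.6],
    [[0,0,0],[0,0,0],0.6]
  ]
}}

```text
t: 41.72
ee_pos: [605.7, 110.4, 23.5]
orientation: [2.158, 2.282, 0.002]
ft_force: [0.2, -0.0, -1.7]
width: 59.8
```

{"method": "carry_out", "body": {
  "rows": [
    [[0,0,0.001],[0,0,0],0.6],
    [[0,0,0],[0,0,0],0.6],
    [[0,0,0],[0,0,0],0.24],
    [[0,0,0],[0,0,0],0.2],
    [[0,0,0],[0,0,0],0.2],
    [[0,0,-0.02],[0,0,0],0.2],
    [[0,0,-0.03],[0,0,0],0.1],
    [[0,0,-0.036],[0,0,0],0],
    [[0,0,-0.036],[0,0,0],0],
    [[0,0,-0.036],[0,0,0],0],
    [[0,0,-0.03],[0,0,0],0],
    [[0,0,0],[0,0,0],0]
  ]
}}

```text
t: 42.72
ee_pos: [608.5, 110.9, 216.2]
orientation: [2.154, 2.278, 0.014]
ft_force: [1.0, -0.2, 0.9]
width: 87.9
```

```bash
python3 plan.py 583 -43 210 1.627
python3 - <<'E'
from h import *
crop("top",120,140,260,130,3,"top17")
cv2.imwrite("pics/s17.png",cv2.resize(imaging.get_image("scene")[:,:,::-1],(800,600)))
E
```

```text
t 42.72 pos [608.5 110.9 216.2] ang 0.056 tilt [ 0.011  0.002 -1.   ] w 87.9 F [ 1.   -0.17  0.9 ]
turn z -1.5710 = 13 x -0.1208 shift [ 0.0341 -0.1522  0.0062] xy in 4 rows: [ 0.00853 -0.03806]
```

View pics/top17.png

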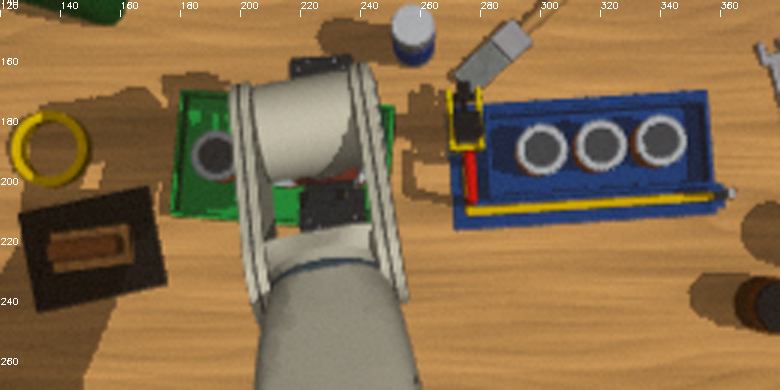

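View pics/s17.png

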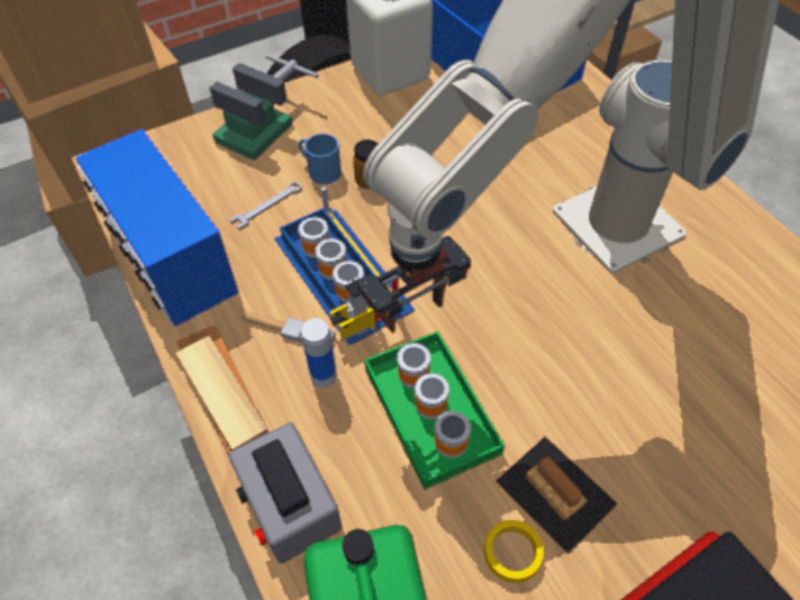

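All six tins are placed and the block is on the mat. Next: turn the jaws along y for the handle.

{"method": "carry_out", "body": {
  "rows": [
    [[0,0,0],[0,0,-0.121],0],
    [[0,0,0],[0,0,-0.121],0],
    [[0,0,0],[0,0,-0.121],0],
    [[0,0,0],[0,0,-0.121],0],
    [[0,0,0],[0,0,-0.121],0],
    [[0,0,0],[0,0,-0.121],0],
    [[0,0,0],[0,0,-0.121],0],
    [[0,0,0],[0,0,-0.121],0],
    [[0,0,0],[0,0,-0.121],0],
    [[0,0,0],[0,0,-0.121],0],
    [[0,0,0],[0,0,-0.121],0],
    [[0,0,0],[0,0,-0.121],0]
  ]
}}

```text
t: 43.82
ee_pos: [603.5, 110.0, 206.8]
orientation: [-0.089, -3.136, 0.001]
ft_force: [-0.2, 0.3, 0.1]
width: 88.0
```

{"method": "carry_out", "body": {
  "rows": [
    [[0,0,0],[0,0,-0.119],0.3],
    [[0.0085,-0.038,0],[0,0,0],0.3],
    [[0.0085,-0.038,0],[0,0,0],0.3],
    [[0.0085,-0.038,0],[0,0,0],0.3],
    [[0.0085,-0.038,0],[0,0,0],0.3],
    [[0,0,0],[0,0,0],0.3],
    [[0,0,0],[0,0,0],0.3],
    [[0,0,0],[0,0,0],0.3],
    [[0,0,0],[0,0,0],0.3]
  ]
}}

```text
t: 44.57
ee_pos: [579.2, -42.2, 208.4]
orientation: [0.09, -3.139, -0.001]
ft_force: [0.0, -0.2, -0.1]
width: 61.5
```

```bash
python3 plan.py 584 -43 120 1.627
python3 - <<'E'
from h import *
c=cam("wrist"); v=cv2.resize(imaging.get_image("wrist")[:,:,::-1],(800,600)).copy()
a=.056
def W(x,y,z): return [624+np.cos(a)*x-np.sin(a)*y,-206+np.sin(a)*x+np.cos(a)*y,z]
for q in [(-55,165,132),(-5,165,132),(30,165,146)]:
    p=proj(c,W(*q))*1.5625; print(q,p.round()); cv2.circle(v,tuple(int(k) for k in p),3,(0,255,0),-1)
cv2.imwrite("pics/w18.png",v)
crop("top",250,150,60,70,8,"top18")
E
```

```text
t 44.57 pos [579.2 -42.2 208.4] ang 1.628 tilt [-0.002  0.    -1.   ] w 61.5 F [ 0.04 -0.18 -0.15]
turn z 0.0010 = 1 x 0.0010 shift [-0.0047 -0.001   0.0884] xy in 1 rows: [-0.0047  -0.00104]
(-55, 165, 132) [404. 280.]
(-5, 165, 132) [404. 371.]
(30, 165, 146) [404. 444.]
```

View pics/w18.png

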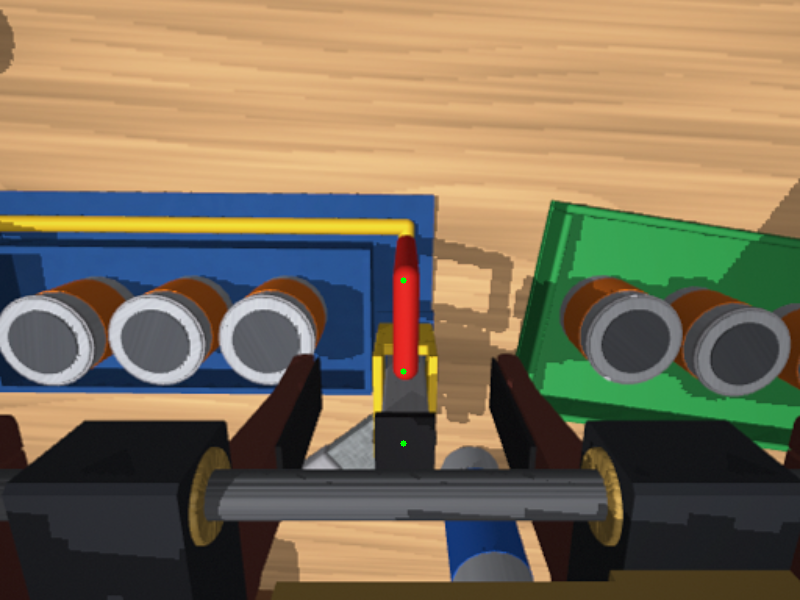

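{"method": "carry_out", "body": {
  "rows": [
    [[-0.004,-0.001,0.025],[0,0,0],0.3],
    [[0,0,0.03],[0,0,0],0.3],
    [[0,0,0.025],[0,0,0],0.3],
    [[0,0,0.015],[0,0,0],0.3],
    [[0,0,0.005],[0,0,0],0.3],
    [[0,0,0],[0,0,0],0.3],
    [[0,0,0],[0,0,0],0.3],
    [[0,0,0],[0,0,0],0.3],
    [[0,0,0],[0,0,0],0.3]
  ]
}}

```text
t: 45.42
ee_pos: [584.6, -44.0, 110.7]
orientation: [-0.089, 3.138, -0.0]
ft_force: [0.7, -0.7, 0.4]
width: 61.1
```

```bash
python3 plan.py 584 -43 106 1.627
```

```text
t 45.42 pos [584.6 -44.  110.7] ang 1.627 tilt [ 0.002 -0.    -1.   ] w 61.1 F [ 0.66 -0.75  0.36]
turn z 0.0003 = 1 x 0.0003 shift [0.0005 0.0011 0.0047] xy in 1 rows: [0.0005  0.00107]
```

{"method": "carry_out", "body": {
  "rows": [
    [[0,0.001,0.002],[0,0,0],0.3],
    [[0,0,0],[0,0,0],1],
    [[0,0,0],[0,0,0],1],
    [[0,0,0],[0,0,0],1],
    [[0,0,0],[0,0,0],1],
    [[0,0,0],[0,0,0],1],
    [[0,0,0],[0,0,0],1],
    [[0,0,0],[0,0,0],1]
  ]
}}

```text
t: 46.08
ee_pos: [583.5, -43.2, 107.3]
orientation: [0.088, -3.14, -0.0]
ft_force: [0.3, -0.2, -0.1]
width: 18.0
```

```bash
python3 plan.py 584 -43 163 1.627
```

```text
t 46.08 pos [583.5 -43.2 107.3] ang 1.627 tilt [-0.  0. -1.] w 18.0 F [ 0.29 -0.2  -0.11]
turn z -0.0000 = 1 x -0.0000 shift [-0.0005  0.0002 -0.0557] xy in 1 rows: [-0.00054  0.00016]
```

{"method": "carry_out", "body": {
  "rows": [
    [[0,0,0],[0,0,0],1],
    [[0,0,0],[0,0,0],1],
    [[0,0,0],[0,0,0],1]
  ]
}}

```text
t: 46.33
ee_pos: [583.4, -41.8, 107.3]
orientation: [0.087, -3.14, -0.003]
ft_force: [-1.4, 7.3, -0.0]
width: 12.9
```

{"method": "carry_out", "body": {
  "rows": [
    [[0,0,-0.005],[0,0,0],1],
    [[0,0,-0.005],[0,0,0],1],
    [[0,0,-0.005],[0,0,0],1],
    [[0,0,-0.005],[0,0,0],1],
    [[0,0,-0.005],[0,0,0],1],
    [[0,0,-0.005],[0,0,0],1],
    [[0,0,-0.005],[0,0,0],1],
    [[0,0,-0.005],[0,0,0],1],
    [[0,0,-0.005],[0,0,0],1],
    [[0,0,-0.005],[0,0,0],1],
    [[0,0,0],[0,0,0],1],
    [[0,0,0],[0,0,0],1]
  ]
}}

```text
t: 47.33
ee_pos: [583.4, -41.8, 157.0]
orientation: [0.088, -3.14, -0.003]
ft_force: [1.2, 7.1, -3.9]
width: 13.3
```

{"method": "carry_out", "body": {
  "rows": [
    [[0,0,-0.003],[0,0,0],1],
    [[0,0,-0.003],[0,0,0],1],
    [[0,0,-0.002],[0,0,0],1],
    [[0,0,0],[0,0,0],1],
    [[0,0,0],[0,0,0],1],
    [[0,0,0],[0,0,0],1]
  ]
}}

```text
t: 47.83
ee_pos: [583.3, -41.8, 164.8]
orientation: [0.088, -3.14, -0.003]
ft_force: [2.6, 5.1, -4.4]
width: 13.2
```

{"method": "carry_out", "body": {
  "rows": [
    [[0,0,0.002],[0,0,0],1],
    [[0,0,0.0015],[0,0,0],1],
    [[0,0,0.001],[0,0,0],1],
    [[0,0,0],[0,0,0],1],
    [[0,0,0],[0,0,0],1],
    [[0,0,0],[0,0,0],1]
  ]
}}

```text
t: 48.33
ee_pos: [583.4, -41.8, 160.6]
orientation: [0.088, -3.14, -0.003]
ft_force: [-0.3, 6.3, -1.1]
width: 13.6
```

The pawl is carrying the bar: the load dropped from 4.4 N to 1.1 N at about 53.5 mm. Releasing.

{"method": "carry_out", "body": {
  "rows": [
    [[0,0,0],[0,0,0],0.5],
    [[0,0,0],[0,0,0],0.4],
    [[0,0,0],[0,0,0],0.4],
    [[0,0,0],[0,0,0],0.4],
    [[0,0,0],[0,0,0],0.4],
    [[0,0,0],[0,0,0],0.4],
    [[0,0,-0.02],[0,0,0],0.4],
    [[0,0,-0.03],[0,0,0],0.4],
    [[0,0,-0.03],[0,0,0],0.4],
    [[0,0,0],[0,0,0],0.4],
    [[0,0,0],[0,0,0],0.4],
    [[0,0,0],[0,0,0],0.4]
  ]
}}

```text
t: 49.33
ee_pos: [583.0, -43.2, 240.3]
orientation: [0.088, -3.14, -0.0]
ft_force: [-0.5, 0.9, 0.9]
width: 52.5
```

{"method": "carry_out", "body": {
  "rows": [
    [[0.035,0,0],[0,0,0],0.4],
    [[0.035,0,0],[0,0,0],0.4],
    [[0.035,0,0],[0,0,0],0.4],
    [[0.035,0,0],[0,0,0],0.4],
    [[0,0,0],[0,0,0],0.4],
    [[0,0,0],[0,0,0],0.4],
    [[0,0,0],[0,0,0],0.4],
    [[0,0,0],[0,0,0],0.4],
    [[0,0,0],[0,0,0],0.4]
  ]
}}

```text
t: 50.08
ee_pos: [444.9, -51.0, 240.6]
orientation: [-0.089, 3.14, 0.0]
ft_force: [0.2, -1.1, 0.1]
width: 52.6
```

```bash
python3 plan.py 584 -43 163 1.627
python3 - <<'E'
from h import *
crop("top",120,140,260,130,3,"top19")
im=imaging.get_image("scene");cv2.imwrite("pics/s19.png",cv2.resize(im[100:330,150:400,::-1],None,fx=3.1,fy=2.6))
c=cam("scene");im=im[:,:,::-1].copy();a=.056
def W(x,y,z): return [624+np.cos(a)*x-np.sin(a)*y,-206+np.sin(a)*x+np.cos(a)*y,z]
v=cv2.resize(im[110:260,160:310],None,fx=4,fy=4)
for j,col in((36,(255,0,255)),(54,(0,255,0))):
    for q in [(-55,165,132+j),(-5,165,132+j),(-67,-130,9+j),(-67,100,9+j)]:
        p=proj(c,W(*q)); cv2.circle(v,(int((p[0]-160)*4),int((p[1]-110)*4)),3,col,-1)
cv2.imwrite("pics/s19b.png",v)
E
```

```text
t 50.08 pos [444.9 -51.  240.6] ang 1.627 tilt [ 0.  0. -1.] w 52.6 F [ 0.24 -1.13  0.11]
turn z 0.0002 = 1 x 0.0002 shift [-0.1394  0.0002  0.0776] xy in 4 rows: [-3.484e-02  5.000e-05]
```

View pics/s19b.png

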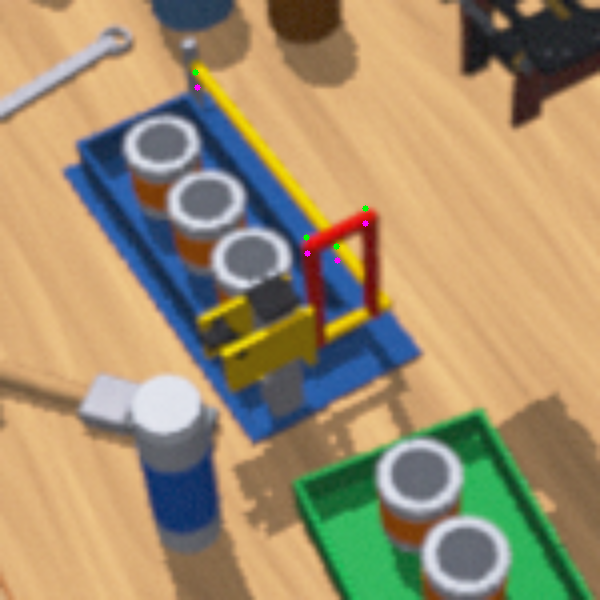

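View pics/top19.png

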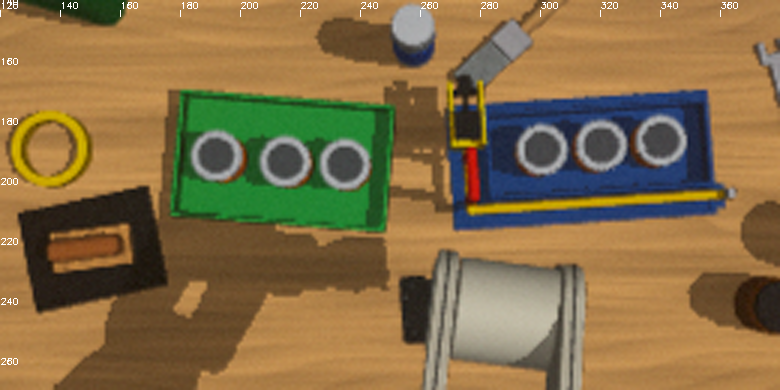

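View pics/s19.png

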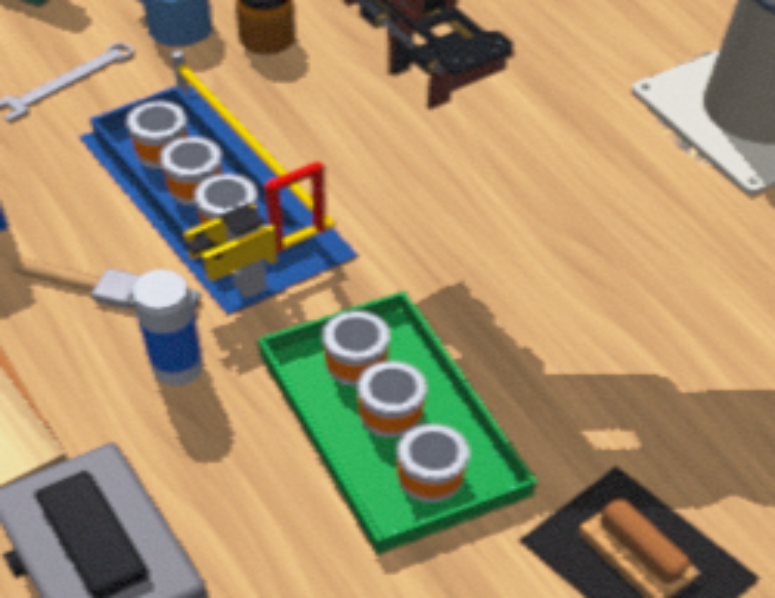

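The bar lines up with the green 54 mm markers rather than the 36 mm ones. All the tins and the block are in place and the arm is clear, so I'm handing in.

```bash
python3 -c "
from workcell import close_job
print(close_job())"
```

```text
the job is handed in; nothing more can be done
None
```

The job is handed in, and my last checks showed everything in place. `close_job` reports no verdict, so the result itself is unconfirmed. It took about 50 s of the 210 s.

- **Sanding block:** I moved it from the rack to the mat. It lies sole down near the mat's centre.
- **Full tins:** Three tins read as full, at about 4 to 5.5 N when lifted. They stand upright in the rack's tray at about y = +72, 0 and -72 mm.
- **Empty tins:** Three tins read as empty, at about 0.8 to 2.3 N with a sensor offset of up to about 0.8 N. One read 2.3 N at first, so I took more readings and it came out near 1.5 N after the offset. They stand in the crate.
- **Retaining bar:** I raised it only after all three full tins were in the rack. When I eased it down, the pawl took the load at about 53 mm. After letting go, the scene picture fits the 54 mm top notch, not the 36 mm one.
- **Bystanders and arm:** I never touched or approached a bystander, and none looked moved in the pictures. The arm is clear of everything.

**Deviation:** the first empty tin touched the crate floor earlier than I planned, with about 31 N at the wrist (limit 120 N), because I lifted it before the fingers had fully closed. It still stood upright afterwards.

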